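Hang the padlock in the low cabinet and shut the door

ROBOT

A 6-joint arm with a two-finger parallel gripper is mounted at the origin on the work surface. World frame = base frame: x ahead of the robot, y to its left, z up, the work surface at z = 0. Lengths are in m, angles in rad, forces in N, time in s.
With the tool pointing down it reaches from about 0.375 to 0.9 m from the base axis. Payload 3.1 kg.
Tool frame: the origin (TCP) lies on the mounting face of the last link; the fingertips stand 182 mm ahead of it and the grasp point (between the pads) lies 164 mm ahead of it; z points along the fingers, y is the line along which they close (so a half turn about z gives the same grasp; the last joint's range is limited). The gripper opens to 87 mm and grips with 3 to 60 N. Pads are 19 mm wide; open, the fingers measure 117 mm over their backs; the gripper's body (75 mm by 190 mm) begins 51 mm behind the grasp point.
Start: joints at [1.129, 0.527, 1.433, -0, 1.181, -0.178], TCP at [0.163, 0.603, 0.405] pointing down, gripper open.
Joint ranges: [-3.08, 3.08], [-0.75, 2.2], [0.22, 2.44], [-1.43, 4.57], [0, 2.65], [-2.85, 2.85]. Speed limits (rad/s): [2.79, 2.79, 3.14, 3.14, 3.14, 3.14].

INTERFACE

Orientations are given as [roll, pitch, yaw] about the fixed x, y, z axes, in that order (R = Rz(yaw) Ry(pitch) Rx(roll)).
In Python, from rig import bot, vision gives the robot as it stands.
- The arm moves only by the tool step_arm, never from a script. Its argument "deltas" is a list of rows, each an object with "delta_pos": the shift along the tool's x, y, z in units of 25 mm (1.0 is 25 mm), a list of three; "dr": the turn, a rotation vector about the tool's x, y, z in units of 0.08 rad (1.0 is 0.08 rad), a list of three; "claw": the closure, from 0 (fully open) to 1 (shut). A call has 1 to 20 rows; each row shifts and turns the commanded pose from where the row before left it, along the tool's axes as they then stand; what a row does not reach is not made up. A row lasts 1/10 s, in which the tool goes at most 50 mm and 8.59 degrees, less where a joint would pass 70% of its speed; a pose out of reach is approached as far as the arm can. A call with a number of a shift or a turn outside -1 to 1 is refused whole. A call with a gripper value outside its range is refused whole. The fingers move at their own pace and stop on an object; "grip_force" is the grip in N (left out, the last holds). Time passes only in rows, so rows that do not move let the fingers close. It gives the time, the measured TCP pose, the force, the opening and the grip force at its end, in the units of the state.
- bot.state(): the state, without advancing time (a new reading comes with each control period).
- vision.camera(name): name is "side" or "top" or "wrist"; returns a dict with "color" (420x560x3 uint8, red, green, blue), "depth" (420x560 float32, m along the optical axis (not along the pixel's ray), 0 where there is no reading), "camera_matrix" (3x3 intrinsics, pixels), "rvec" (rotation vector, rad) and "tvec" (3), from world to camera coordinates, as OpenCV has them; the wrist camera has in their place "tool_from_camera" (4x4, takes a point from camera to tool coordinates, whose origin is the TCP and whose axes are the flange's). Camera axes: x right, y down, z forward; pixel columns grow to the right and rows downward; lengths in m; the calibration is good to about 2 mm. A picture is of the moment at which its call begins: read the wrist's pose just before it.
- bot.sign_off(): hands the job in; it is judged then, once.
The state is a dict: "t": time; "joint_pos": joint angles; "dq": joint speeds; "effort": joint torques, N m; "tcp_pos": TCP position; "eef_rot": TCP orientation; "contact_force": force on the tool from outside, world axes, zero at the start; "wrist_torque": the same for the moment, N m; "opening": finger opening in m; "finger_force": force on a finger pad.
Only numpy, scipy, OpenCV 4.12 (cv2) and the standard library are available. Lean on these libraries where they do the work, as an engineer would, in place of code of your own. Each camera call takes 0.05 s, during which the arm holds its last target. There are 200 camera calls.

TASK

The seized goods are counted, so put the brass padlock away: hang it by its shackle on the empty hook at the back of the little padlock cabinet, tilting it so that it goes in under the roof, and let go of it. Then shut the cabinet door fully. Leave the red padlock hanging on its hook and do not disturb the other things on the desk.

Things in the scene. Friction and masses are not known exactly. Their poses are not given: they have to be found in the camera images.
- padlock_centre (a point): the brass padlock to hang away, lying flat on the desk: centre of its brass body, 13 mm above the desk. Body 60 mm long (x), 50 wide (y), 26 thick (z, up as it lies); x points along the padlock to its steel shackle. Whole length 144 mm; 0.33 to 0.55 kg. It can be gripped across its 50 mm width.
- padlock_bow (a point): the middle of the bend of the brass padlock's closed shackle, on the centre line of the round 9 mm bar, 109.5 mm along x from the body's centre; same axes. The shackle is a U: clear space inside 30 mm wide (y) and 75 mm long (x).
- padlock: the same brass padlock; origin in the middle of the underside as it lies, axes as above.
- hook_seat (a point): the empty hook on the cabinet's back wall: where the centre line of a hung shackle's bar rests, 36 mm out from the wall, 89 mm in from the open front; x points straight into the cabinet, z up. Round 7 mm bar, falling 18 mm from the wall to the seat, its end turned up 20 mm in front of the seat (-x): a shackle's bar must be 24 mm above its seat to pass over the tip. Which hook is empty varies.
- taken_seat (a point): the same point of the other hook, on which the red padlock hangs. The hooks are 120 mm apart, each 70 mm from the nearer side wall; a hung padlock's lower end clears the cabinet floor by 40 mm.
- cabinet: the small padlock cabinet (grey steel floor, sides and door, clear plastic roof and back), fixed to the desk: 130 mm deep (x), 270 mm wide (y), 262 mm high, walls 5 mm, floor 12 mm, roof 7 mm, open at its front (-x side, towards the robot). Origin in the middle of its underside; x points from front to back.
- roof_edge (a point): middle of the lower front edge of the cabinet's roof, 255 mm above the desk; the hooks lie behind it, under the roof, which is 63 mm above the hooks' seats.
- door (a joint): angle of the cabinet's door: 0 shut, growing as it swings open towards the robot and then out to the left (+y side), at most 2.5 rad. The door is hinged on the cabinet's left side; a light friction hinge (under 0.2 N m, no latch, no spring) leaves it where it is pushed.
- door_hinge (a point): point on the door's upright hinge line, half-way up, in the plane of its outer face. Its axes turn with the door: y points from free edge to hinge, -x out of the outer face (to the robot when shut). Door 268 mm wide, 254 high (4 to 258 mm above the desk), 10 thick; a lock knob stands out 26 mm from the outer face, 28 mm from the free edge, 169 mm above the desk.
- door_edge (a point): upper corner of the door's free edge, outer face, 268 mm from the hinge line, 258 mm above the desk.
- red_bow (a point): the bend of the red padlock's shackle (bar centre). It is the same size as the brass one and hangs on the other hook; leave it there.
- tape_mid (a point): centre of a roll of black tape, 104 mm across, 48 mm high; leave it alone.
- scissors: black-handled scissors, 200 mm long, flat on the desk; origin near their pivot, x towards the points; leave it alone.
- stapler: black stapler, 150 mm long (x), 54 mm high; origin under its middle; leave it alone.
- stamp: wooden rubber stamp, 62 mm wide, 88 mm high; origin under its middle; leave it alone.
- mug: white mug, 80 mm across, 95 mm high; origin under its middle; leave it alone.
There are look-alikes about, which are no part of the job. There is more than one size of the padlock; the job needs the largest.

How it is judged:
On the way, in this order (a step that is already met when the one before it is completed fails the run):
1. the brass padlock hangs by its shackle on the empty hook, hanging straight down and let go, with the door still open (x of padlock_bow in the frame of hook_seat between -0.016 and 0.036 m and y of padlock_bow in the frame of hook_seat between -0.012 and 0.012 m and z of padlock_bow in the frame of hook_seat between -0.008 and 0.022 m and angle between padlock_bow's own x axis and vertical below 0.3 rad and contact force between the fingers and padlock below 0.1 N and value of joint door above 0.5 rad), for 0.3 s.
2. the cabinet door is shut (value of joint door below 0.05 rad), for 0.2 s.
At the end, for the whole second after the job is handed in: The brass padlock hangs let go and still (under 0.1 m/s) on the empty hook: shackle bend within 14 mm of the hook's seat, within 0.3 rad of straight down. The door is shut to 0.05 rad. The red padlock is still on its hook (x of padlock_bow in the frame of hook_seat between -0.016 and 0.036 m and y of padlock_bow in the frame of hook_seat between -0.012 and 0.012 m and z of padlock_bow in the frame of hook_seat between -0.008 and 0.022 m and angle between padlock_bow's own x axis and vertical below 0.3 rad and contact force between the fingers and padlock below 0.1 N and value of joint door below 0.05 rad and linear speed of padlock below 0.1 m/s and distance between red_bow and taken_seat below 0.045 m); the robot touches nothing.
It fails at once if the red padlock is knocked off its hook (distance between red_bow and taken_seat above 0.045 m).
It fails at once if another thing on the desk is pushed more than 30 mm out of its place (distance of any of tape_mid, scissors, stapler, stamp, mug from where it was at the start of the episode above 0.03 m).
It also fails if it takes over 61 s, if anything falls off the work surface, if the arm or the gripper's body presses on something with over 40 N, if the wrist force passes 120 N, or if a joint passes its speed limit or range.

## Working session

There is one attempt and no reset: what is moved stays moved. The work goes in short steps, Python scripts to look and compute and a tool call to move; the robot and the scene stay as the last step left them, time stands still between calls to the robot, and variables do not carry over. Pictures are saved under pics/ and viewed, at most 10 in all, crops included, and the job is handed in when it is done.

Besides the shell and the picture viewer there is one more tool, called after "Request:" as name(argument=value, ...) on one line, values as JSON. step_arm: Moves the arm, as the interface text tells. Shifts and turns lie within -1 to 1; 1 stands for 25 mm of shift or 0.08 rad of turn. Its arguments: {"type":"object","properties":{"deltas":{"type":"array"},"grip_force":{"type":"number"}},"required":["deltas"]}

```bash
ls; mkdir -p pics; cat > h.py <<'E'
import numpy as np, cv2
from rig import bot, vision
def grab(n):
    s=bot.state(); c=vision.camera(n)
    if 'rvec' in c:
        R=cv2.Rodrigues(np.array(c['rvec'],float))[0]; t=np.array(c['tvec'],float).reshape(3)
        c['R']=R.T; c['o']=-R.T@t
    else:
        from scipy.spatial.transform import Rotation as Ro
        T=np.array(c['tool_from_camera']); Rt=Ro.from_euler('xyz',s['eef_rot']).as_matrix()
        c['R']=Rt@T[:3,:3]; c['o']=Rt@T[:3,3]+np.array(s['tcp_pos'])
    c['K']=np.array(c['camera_matrix'],float); return c
def ray(c,u,v): return c['R']@np.linalg.solve(c['K'],[u,v,1.])
def plane(c,u,v,z):
    d=ray(c,u,v); return c['o']+d*(z-c['o'][2])/d[2]
def dep(c,u,v): return c['o']+ray(c,u,v)*c['depth'][int(v),int(u)]
def cloud(c):
    h,w=c['depth'].shape; U,V=np.meshgrid(np.arange(w),np.arange(h))
    r=np.stack([U,V,np.ones_like(U)],-1)@np.linalg.inv(c['K']).T@c['R'].T
    return c['o']+r*c['depth'][...,None]
def proj(c,p):
    q=c['K']@(c['R'].T@(np.array(p)-c['o'])); return q[:2]/q[2]
def save(c,n,crop=None,k=1):
    im=c['color'][...,::-1]
    if crop: im=im[crop[1]:crop[3],crop[0]:crop[2]]
    cv2.imwrite('pics/'+n,cv2.resize(im,None,fx=k,fy=k,interpolation=cv2.INTER_CUBIC))
E
python3 - <<'E'
from h import *
s=bot.state();print(s)
a=grab('top');b=grab('side')
for n,c in(('top',a),('side',b)): save(c,n+'0.png'); print(n,c['o'],c['R'][:,2]); np.save(n+'0.npy',c,allow_pickle=True)
E
```

```text
pics
{'t': 0.0, 'joint_pos': array([ 1.12852918e+00,  5.28484701e-01,  1.43388282e+00, -1.60358023e-05,
        1.18136817e+00, -1.78493274e-01]), 'dq': array([ 0.00137766, -0.00215079,  0.00277447, -0.00035496,  0.00036318,
        0.00095228]), 'effort': array([-1.27268930e-03, -4.40054584e+01, -1.76591974e+01,  6.34149997e-02,
        5.81604999e-02, -1.51387990e-04]), 'tcp_pos': array([0.16277864, 0.60308678, 0.40376601]), 'eef_rot': array([-3.13948103e+00, -3.65903808e-04,  2.87782450e+00]), 'contact_force': array([ 0.91930534,  0.45580222, -0.43845157]), 'wrist_torque': array([-0.04193119,  0.03016801, -0.03673611]), 'finger_force': 0.0, 'opening': 0.08682646948636269}
top [ 0.41116035 -0.01242005  1.44985451] [ 0.07678708 -0.02821168 -0.99664831]
side [ 0.0801641  -1.00644443  1.03847434] [ 0.29614068  0.71321494 -0.63531499]
```

```bash
python3 -c "
import cv2;a=cv2.imread('pics/top0.png');b=cv2.imread('pics/side0.png');print(a.shape)"
```

```text
(420, 560, 3)
```

View pics/top0.png

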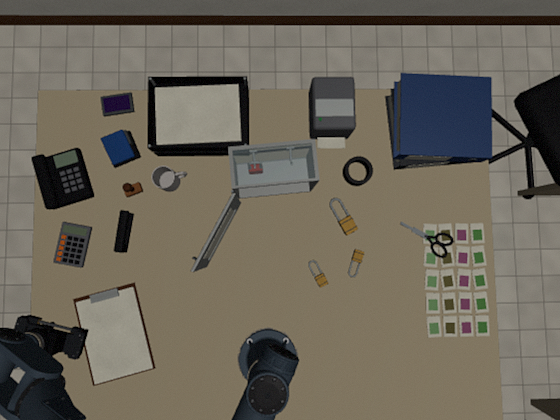

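View pics/side0.png

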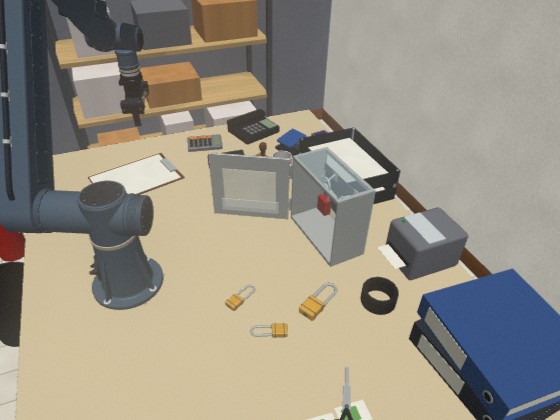

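The top view shows three brass padlocks, at (345,216), (355,263) and (318,273). The largest is at (345,216), with its shackle pointing up-left. The red padlock hangs on the left hook at about (256,168), and the empty hook is the right one at about (290,155). The door is open, with its edge at about (196,268). The side view agrees: large padlock at (318,300), smaller ones at (240,297) and (270,330). I'll check the choice in one close crop.

```bash
python3 - <<'E'
from h import *
a=np.load('top0.npy',allow_pickle=True).item();b=np.load('side0.npy',allow_pickle=True).item()
im=a['color'][...,::-1].copy(); 
t=cv2.resize(im[130:290,185:385],None,fx=4,fy=3.75,interpolation=cv2.INTER_CUBIC)
cv2.imwrite('pics/crop1.png',t)
for nm,c in(('top',a),('side',b)):
    hsv=cv2.cvtColor(c['color'],cv2.COLOR_RGB2HSV)
    m=cv2.inRange(hsv,(10,140,90),(28,255,255))
    n,l,st,ce=cv2.connectedComponentsWithStats(m)
    for i in range(1,n):
        if st[i,4]>40:
            pts=np.argwhere(l==i)[:,::-1]
            P=np.array([plane(c,u,v,.026)[:2] for u,v in pts])
            r=cv2.minAreaRect((P*1000).astype(np.float32)); print(nm,ce[i].round(1),st[i,4],np.round(r[0],1),np.round(r[1],1),round(r[2],1))
    m=cv2.inRange(hsv,(0,150,60),(6,255,255))|cv2.inRange(hsv,(174,150,60),(180,255,255))
    n,l,st,ce=cv2.connectedComponentsWithStats(m)
    C=cloud(c)
    for i in range(1,n):
        if st[i,4]>20: print('red',nm,ce[i].round(1),st[i,4],np.median(C[l==i],0).round(3))
# cabinet points in 3D: high points
C=cloud(a)
for z0,z1 in((.245,.275),):
    m=(C[...,2]>z0)&(C[...,2]<z1)&(C[...,0]>.3)
    sub=m[130:290,185:325]; print(sub.sum())
np.save('C.npy',C)
hm=C[130:290,185:325,2]; 
v=np.clip((hm)/0.28,0,1)*255
cv2.imwrite('pics/h1.png',cv2.resize(cv2.applyColorMap(v.astype(np.uint8),2),None,fx=5,fy=3.75,interpolation=cv2.INTER_NEAREST))
E
```

```text
top [347.3 223.5] 131 [ 480.8 -298.2] [42.5 46.3] 29.8
top [357.8 255.8] 80 [ 361.8 -333.1] [31.1 40.2] 69.7
top [321.2 280. ] 88 [ 276.4 -197.5] [38.5 32.4] 25.6
side [233.8 300.8] 108 [ 274.9 -208.9] [41.6 33.8] 29.1
side [312.2 305.2] 147 [ 478.2 -305.7] [30.  51.2] 28.2
side [306.9 311.6] 82 [ 452.3 -320.6] [21.2 48.6] 28.1
side [279.2 329.7] 90 [ 360.1 -348. ] [38.3 18.9] 68.4
red side [323.3 197.7] 35 [0.673 0.036 0.111]
red side [ 10.6 244.9] 664 [-0.596  1.112 -0.646]
4048
```

View pics/crop1.png

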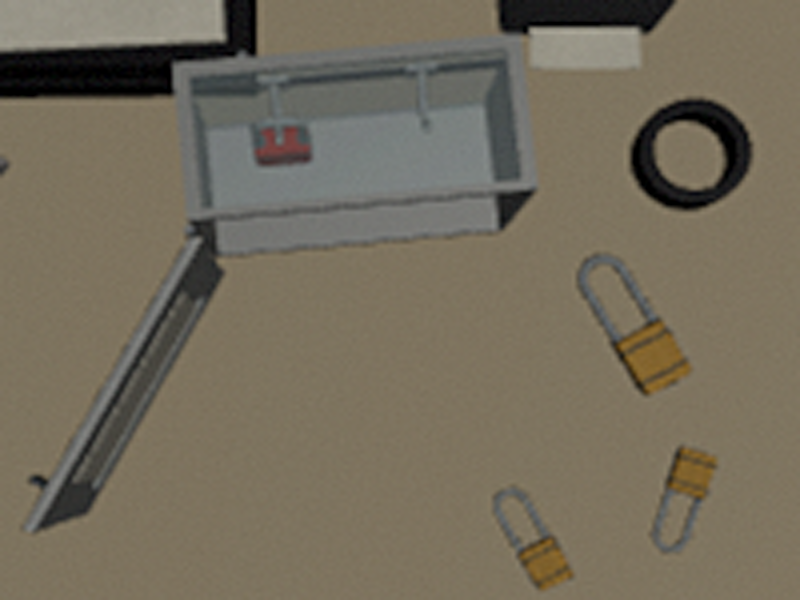

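View pics/h1.png

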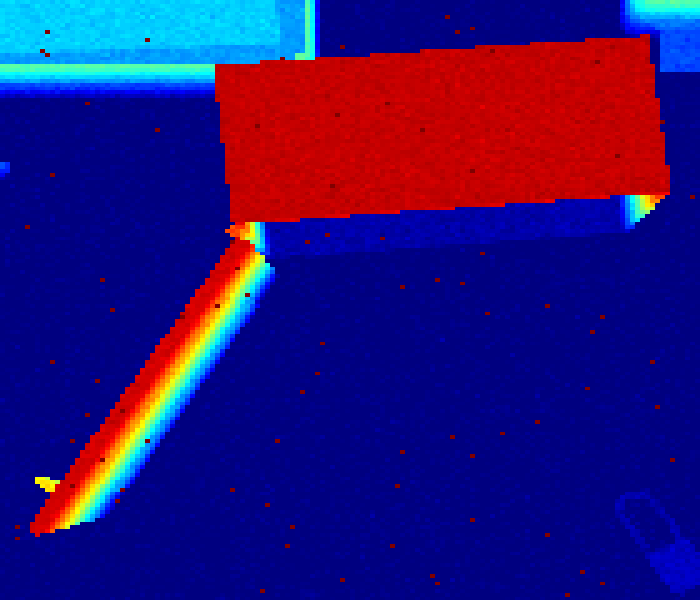

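The crop confirms the large brass padlock: body at (348,225), bow at (335,199), about 1.4 times the other two. The roof and the open door show clearly in the depth map, and the empty hook is the right one. Next I'll work out the numbers.

```bash
python3 - <<'E'
from h import *
a=np.load('top0.npy',allow_pickle=True).item();b=np.load('side0.npy',allow_pickle=True).item();C=np.load('C.npy')
# roof
m=np.zeros(C.shape[:2],bool); m[130:195,225:322]=1
m&=(abs(C[...,2]-.262)<.008)
m8=cv2.morphologyEx(m.astype(np.uint8),cv2.MORPH_OPEN,np.ones((5,5)))
r=cv2.minAreaRect((np.array([plane(a,u,v,.262)[:2] for v,u in np.argwhere(m8)])*1000).astype(np.float32)); print('roof',r)
bx=cv2.boxPoints(r); print(bx.round(0).tolist(), 'z',np.median(C[m8>0][:,2]))
# door top
m=np.zeros(C.shape[:2],bool); m[192:275,188:240]=1
D=C[m&(abs(C[...,2]-.256)<.01)][:,:2]; v=cv2.fitLine(D.astype(np.float32),cv2.DIST_HUBER,0,.01,.01).ravel(); s=(D-v[2:])@v[:2]
print('door',v,v[2:]+v[:2]*np.percentile(s,1),v[2:]+v[:2]*np.percentile(s,99))
# padlock: non-desk pixels near it in both views
for nm,c,box in(('top',a,(322,192,364,238)),('side',b,(295,275,345,325))):
    x0,y0,x1,y1=box; lab=cv2.cvtColor(c['color'],cv2.COLOR_RGB2LAB).astype(float)
    sub=lab[y0:y1,x0:x1]; d=np.linalg.norm(sub-np.median(sub.reshape(-1,3),0),axis=2)
    mm=cv2.morphologyEx((d>16).astype(np.uint8),cv2.MORPH_CLOSE,np.ones((2,2)))
    n,l,st,ce=cv2.connectedComponentsWithStats(mm); i=1+st[1:,4].argmax()
    pts=np.argwhere(l==i)[:,::-1]+[x0,y0]
    sat=cv2.cvtColor(c['color'],cv2.COLOR_RGB2HSV)
    br=np.array([sat[v,u,1]>150 for u,v in pts])
    for z,n_,q in((.013,'all',pts),(.02,'brass',pts[br]),(.013,'steel',pts[~br])):
        P=np.array([plane(c,u,v,z)[:2] for u,v in q]); rr=cv2.minAreaRect((P*1000).astype(np.float32)); print(nm,n_,len(q),np.round(rr[0],1),np.round(rr[1],1),round(rr[2],1),'mean',P.mean(0).round(4))
L=C[192:238,322:364]; k=(L[...,2]>.018)&(L[...,2]<.035); P=L[k]; print('cloud top',len(P),P.mean(0),cv2.minAreaRect((P[:,:2]*1000).astype(np.float32)))
E
```

```text
roof ((654.6782836914062, -26.766632080078125), (131.473388671875, 269.6470642089844), 4.995899677276611)
[[577.0, 102.0], [601.0, -167.0], [732.0, -155.0], [708.0, 113.0]] z 0.26180375544780976
door [ 0.8791664  -0.47651488  0.4473035   0.15903312] [0.33354648 0.22069029] [0.56190288 0.09691939]
top all 382 [ 506.9 -285.9] [147.1  55.1] 28.4 mean [ 0.4941 -0.2921]
top brass 159 [ 474.  -301.6] [56.7 49.3] 28.5 mean [ 0.474  -0.3014]
top steel 223 [ 506.9 -285.9] [147.1  55.1] 28.4 mean [ 0.5082 -0.2845]
side all 614 [ 513.1 -288.3] [153.4  60.6] 28.1 mean [ 0.4984 -0.2954]
side brass 216 [ 477.5 -302.3] [58.6 45.5] 28.1 mean [ 0.4768 -0.3027]
side steel 398 [ 513.1 -288.3] [153.4  60.6] 28.1 mean [ 0.5087 -0.294 ]
cloud top 258 [ 0.47949492 -0.29573339  0.02493218] ((506.7062072753906, -280.62664794921875), (139.4964141845703, 51.85779571533203), 29.949331283569336)
```

Request:
step_arm(deltas=[{"delta_pos":[-0.79,-0.725,-0.4],"dr":[0,0,0],"claw":0},{"delta_pos":[-0.79,-0.725,-0.4],"dr":[0,0,0],"claw":0},{"delta_pos":[-0.79,-0.725,-0.4],"dr":[0,0,0],"claw":0},{"delta_pos":[-0.79,-0.725,-0.4],"dr":[0,0,0],"claw":0},{"delta_pos":[-0.79,-0.725,-0.4],"dr":[0,0,0],"claw":0},{"delta_pos":[-0.79,-0.725,-0.4],"dr":[0,0,0],"claw":0},{"delta_pos":[-0.79,-0.725,-0.4],"dr":[0,0,0],"claw":0},{"delta_pos":[-0.79,-0.725,-0.4],"dr":[0,0,0],"claw":0},{"delta_pos":[-0.79,-0.725,-0.4],"dr":[0,0,0],"claw":0},{"delta_pos":[-0.79,-0.725,-0.4],"dr":[0,0,0],"claw":0},{"delta_pos":[-0.79,-0.725,-0.2],"dr":[0,0,0],"claw":0},{"delta_pos":[-0.79,-0.725,-0.2],"dr":[0,0,0],"claw":0},{"delta_pos":[-0.79,-0.725,-0.2],"dr":[0,0,0],"claw":0},{"delta_pos":[-0.79,-0.725,-0.2],"dr":[0,0,0],"claw":0},{"delta_pos":[-0.79,-0.725,-0.2],"dr":[0,0,0],"claw":0},{"delta_pos":[-0.79,-0.725,-0.2],"dr":[0,0,0],"claw":0},{"delta_pos":[-0.79,-0.725,-0.2],"dr":[0,0,0],"claw":0},{"delta_pos":[-0.79,-0.725,-0.2],"dr":[0,0,0],"claw":0},{"delta_pos":[-0.79,-0.725,-0.2],"dr":[0,0,0],"claw":0},{"delta_pos":[-0.79,-0.725,-0.2],"dr":[0,0,0],"claw":0}])

```text
t: 2.1
tcp_pos: [0.45, 0.1494, 0.5546]
eef_rot: [-3.141, -0.001, 2.878]
contact_force: [0.4, -0.4, -0.3]
opening: 0.0869
finger_force: 0.0
```

Request:
step_arm(deltas=[{"delta_pos":[-0.265,-0.88,0],"dr":[0,0,0],"claw":0},{"delta_pos":[-0.265,-0.88,0],"dr":[0,0,0],"claw":0},{"delta_pos":[-0.265,-0.88,0],"dr":[0,0,0],"claw":0},{"delta_pos":[-0.265,-0.88,0],"dr":[0,0,0],"claw":0},{"delta_pos":[-0.265,-0.88,0],"dr":[0,0,0],"claw":0},{"delta_pos":[-0.265,-0.88,0],"dr":[0,0,0],"claw":0},{"delta_pos":[-0.265,-0.88,0],"dr":[0,0,0],"claw":0},{"delta_pos":[-0.265,-0.88,0],"dr":[0,0,0],"claw":0},{"delta_pos":[-0.265,-0.88,0],"dr":[0,0,0],"claw":0},{"delta_pos":[-0.265,-0.88,0],"dr":[0,0,0],"claw":0},{"delta_pos":[-0.265,-0.88,0],"dr":[0,0,0],"claw":0},{"delta_pos":[-0.265,-0.88,0],"dr":[0,0,0],"claw":0},{"delta_pos":[-0.265,-0.88,0],"dr":[0,0,0],"claw":0},{"delta_pos":[-0.265,-0.88,0],"dr":[0,0,0],"claw":0},{"delta_pos":[-0.265,-0.88,0],"dr":[0,0,0],"claw":0},{"delta_pos":[-0.265,-0.88,0],"dr":[0,0,0],"claw":0},{"delta_pos":[-0.265,-0.88,0],"dr":[0,0,0],"claw":0},{"delta_pos":[-0.265,-0.88,0],"dr":[0,0,0],"claw":0},{"delta_pos":[-0.265,-0.88,0],"dr":[0,0,0],"claw":0},{"delta_pos":[-0.265,-0.88,0],"dr":[0,0,0],"claw":0}])

```text
t: 4.1
tcp_pos: [0.4628, -0.3099, 0.5543]
eef_rot: [3.141, -0.001, 2.878]
contact_force: [0.5, -0.6, 0.7]
opening: 0.087
finger_force: 0.0
```

Request:
step_arm(deltas=[{"delta_pos":[0,0,0],"dr":[0,0,1],"claw":0},{"delta_pos":[0,0,0],"dr":[0,0,1],"claw":0},{"delta_pos":[0,0,0],"dr":[0,0,1],"claw":0},{"delta_pos":[0,0,0],"dr":[0,0,1],"claw":0},{"delta_pos":[0,0,0],"dr":[0,0,1],"claw":0},{"delta_pos":[0,0,0],"dr":[0,0,1],"claw":0},{"delta_pos":[0,0,0],"dr":[0,0,1],"claw":0},{"delta_pos":[0,0,0],"dr":[0,0,1],"claw":0},{"delta_pos":[0,0,0],"dr":[0,0,1],"claw":0},{"delta_pos":[0,0,0],"dr":[0,0,1],"claw":0},{"delta_pos":[0,0,0],"dr":[0,0,1],"claw":0},{"delta_pos":[0,0,0],"dr":[0,0,1],"claw":0},{"delta_pos":[0,0,0],"dr":[0,0,1],"claw":0},{"delta_pos":[0,0,0],"dr":[0,0,1],"claw":0},{"delta_pos":[0,0,0],"dr":[0,0,1],"claw":0}])

```text
t: 5.6
tcp_pos: [0.4629, -0.3092, 0.5544]
eef_rot: [-3.141, -0.001, 1.674]
contact_force: [-0.2, 0.2, 0.6]
opening: 0.0869
finger_force: 0.0
```

Request:
step_arm(deltas=[{"delta_pos":[0,0,0.3],"dr":[0,0,1],"claw":0},{"delta_pos":[0,0,0.3],"dr":[0,0,1],"claw":0},{"delta_pos":[0,0,0.3],"dr":[0,0,1],"claw":0},{"delta_pos":[0,0,0.3],"dr":[0,0,1],"claw":0},{"delta_pos":[0,0,0.3],"dr":[0,0,1],"claw":0},{"delta_pos":[0,0,0.3],"dr":[0,0,1],"claw":0},{"delta_pos":[0,0,0.3],"dr":[0,0,1],"claw":0},{"delta_pos":[0,0,0.3],"dr":[0,0,1],"claw":0},{"delta_pos":[0,0,0.3],"dr":[0,0,1],"claw":0},{"delta_pos":[0,0,0.3],"dr":[0,0,1],"claw":0},{"delta_pos":[0,0,0.3],"dr":[0,0,1],"claw":0},{"delta_pos":[0,0,0.3],"dr":[0,0,1],"claw":0},{"delta_pos":[0,0,0.3],"dr":[0,0,1],"claw":0},{"delta_pos":[0,0,0.3],"dr":[0,0,1],"claw":0},{"delta_pos":[0,0,0.3],"dr":[0,0,0.8],"claw":0},{"delta_pos":[0,0,0],"dr":[0,0,0],"claw":0},{"delta_pos":[0,0,0],"dr":[0,0,0],"claw":0}])

```text
t: 7.3
tcp_pos: [0.463, -0.3092, 0.4421]
eef_rot: [-3.141, 0.0, 0.495]
contact_force: [0.2, -0.0, 0.7]
opening: 0.087
finger_force: 0.0
```

```bash
python3 - <<'E'
from h import *
c=grab('wrist'); save(c,'w1.png'); print(c['o'],c['R'][:,2])
C=cloud(c); hsv=cv2.cvtColor(c['color'],cv2.COLOR_RGB2HSV)
m=cv2.inRange(hsv,(10,130,60),(30,255,255))
n,l,st,ce=cv2.connectedComponentsWithStats(m)
for i in range(1,n):
    if st[i,4]>300:
        P=np.array([plane(c,u,v,.026)[:2] for v,u in np.argwhere(l==i)]); r=cv2.minAreaRect((P*1000).astype(np.float32)); print(ce[i],st[i,4],np.round(r[0],1),np.round(r[1],1),r[2],np.median(C[l==i],0))
E
```

```text
[ 0.53119363 -0.27168072  0.42300621] [-0.25014024 -0.13422823 -0.95886008]
[280.52130326 146.68170426] 399 [ 496.6 -288.9] [ 9.9 45.9] 28.416122436523438 [ 0.49680054 -0.28875312  0.02683896]
[280.46766635 168.33739456] 1067 [ 474.7 -300.7] [28.5 46.8] 28.417081832885742 [ 0.47504206 -0.30043136  0.02703988]
[260.37469586 258.80778589] 411 [ 365.1 -331.8] [33.6 19.3] 70.49826049804688 [ 0.36252627 -0.33273637  0.01955969]
[135.6912114  267.63657957] 421 [ 281.3 -201.6] [20.3 36.2] 28.435047149658203 [ 0.27707305 -0.20083841  0.01957323]
```

View pics/w1.png

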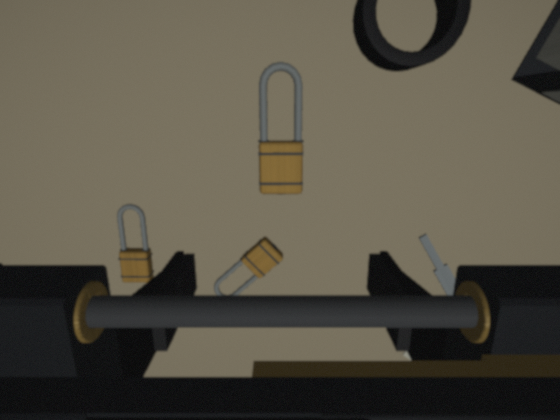

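The wrist view shows the large padlock aligned with the tool: body at (281,167), bow at (281,67), with nothing under the fingers. I'll go down and grip.

Request:
step_arm(deltas=[{"delta_pos":[0,-0.07,0.85],"dr":[0,0,0],"claw":0},{"delta_pos":[0,0,0.85],"dr":[0,0,0],"claw":0},{"delta_pos":[0,0,0.85],"dr":[0,0,0],"claw":0},{"delta_pos":[0,0,0.85],"dr":[0,0,0],"claw":0},{"delta_pos":[0,0,0.85],"dr":[0,0,0],"claw":0},{"delta_pos":[0,0,0.85],"dr":[0,0,0],"claw":0},{"delta_pos":[0,0,0.85],"dr":[0,0,0],"claw":0},{"delta_pos":[0,0,0.85],"dr":[0,0,0],"claw":0},{"delta_pos":[0,0,0.85],"dr":[0,0,0],"claw":0},{"delta_pos":[0,0,0.85],"dr":[0,0,0],"claw":0},{"delta_pos":[0,0,0.85],"dr":[0,0,0],"claw":0},{"delta_pos":[0,0,0.85],"dr":[0,0,0],"claw":0},{"delta_pos":[0,0,0],"dr":[0,0,0],"claw":0},{"delta_pos":[0,0,0],"dr":[0,0,0],"claw":1},{"delta_pos":[0,0,0],"dr":[0,0,0],"claw":1},{"delta_pos":[0,0,0],"dr":[0,0,0],"claw":1},{"delta_pos":[0,0,0],"dr":[0,0,0],"claw":1},{"delta_pos":[0,0,0],"dr":[0,0,0],"claw":1},{"delta_pos":[0,0,0],"dr":[0,0,0],"claw":1},{"delta_pos":[0,0,0],"dr":[0,0,0],"claw":1}], grip_force=55)

```text
t: 9.35
tcp_pos: [0.4622, -0.3076, 0.1877]
eef_rot: [3.141, -0.0, 0.494]
contact_force: [-0.0, -0.0, 3.4]
opening: 0.0496
finger_force: 55.0
```

Request:
step_arm(deltas=[{"delta_pos":[0,0,-0.3],"dr":[0,0,0],"claw":1},{"delta_pos":[0,0,-0.6],"dr":[0,0,0],"claw":1},{"delta_pos":[0,0,-0.8],"dr":[0,0,0],"claw":1},{"delta_pos":[0,0,-0.8],"dr":[0,0,0],"claw":1},{"delta_pos":[0,0,-0.8],"dr":[0,0,0],"claw":1},{"delta_pos":[0,0,-0.8],"dr":[0,0,0],"claw":1},{"delta_pos":[0,0,-0.8],"dr":[0,0,0.5],"claw":1},{"delta_pos":[0,0,-0.8],"dr":[0,0,0.8],"claw":1},{"delta_pos":[0,0,-0.8],"dr":[0,0,0.8],"claw":1},{"delta_pos":[0,0,-0.8],"dr":[0,0,0.8],"claw":1},{"delta_pos":[0,0,-0.8],"dr":[0,0,0.8],"claw":1},{"delta_pos":[0,0,-0.8],"dr":[0,0,0.8],"claw":1},{"delta_pos":[0,0,0],"dr":[0,0,0.59],"claw":1},{"delta_pos":[0,0,0],"dr":[0,0,0],"claw":1}])

```text
t: 10.75
tcp_pos: [0.4616, -0.3068, 0.4098]
eef_rot: [-3.141, 0.001, 0.087]
contact_force: [-0.4, -0.5, -4.5]
opening: 0.0497
finger_force: 55.0
```

```bash
python3 - <<'E'
from h import *
s=bot.state();print(s['joint_pos'].round(3),s['tcp_pos'],s['eef_rot'],s['finger_force'],s['opening'],s['contact_force'])
q0=[1.1285,.52848,1.43388,0,1.18137];p0=[.16278,.60309,.40377]
A=[];y=[]
for q,p in((q0,p0),(s['joint_pos'],s['tcp_pos'])):
    a,b_,=q[1],q[1]+q[2]; A+= [[np.sin(a),np.sin(b_),0],[np.cos(a),np.cos(b_),1]]; y+=[np.hypot(p[0],p[1]),p[2]]
print(np.linalg.lstsq(np.array(A),np.array(y),rcond=None))
c=grab('wrist'); save(c,'w2.png'); C=cloud(c)
hsv=cv2.cvtColor(c['color'],cv2.COLOR_RGB2HSV); m=cv2.inRange(hsv,(10,130,60),(30,255,255))
n,l,st,ce=cv2.connectedComponentsWithStats(m); 
T=np.array(c['tool_from_camera'])
for i in range(1,n):
    if st[i,4]>300:
        print(ce[i].round(),st[i], ((c['R']@np.linalg.inv(T[:3,:3])).T@(np.median(C[l==i],0)-s['tcp_pos'])).round(4))
E
```

```text
[-0.788  0.426  1.606 -0.     1.111  0.696] [ 0.46158625 -0.30683333  0.40980633] [-3.14069094e+00  9.57885060e-04  8.69237048e-02] 54.99802529811859 0.0496787238298521 [-0.40707968 -0.51603016 -4.45246503]
(array([ 0.63718556,  0.32655409, -0.02343817]), array([1.02996701e-05]), np.int32(3), array([1.97983611, 1.44145905, 0.04944471]))
[281. 204.] [ 225  185  114   35 3423] [ 0.04   -0.0009  0.1613]
[281. 259.] [ 226  228  112   64 7018] [ 0.0151 -0.0006  0.1608]
```

View pics/w2.png

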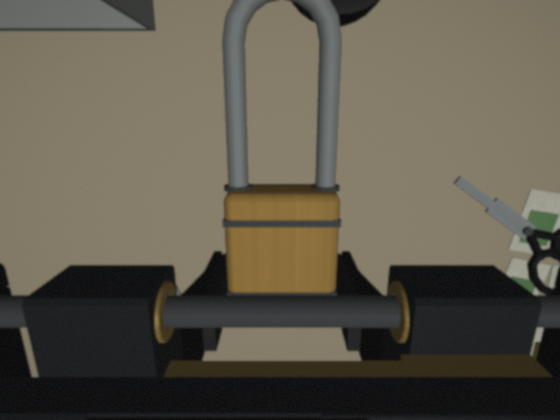

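Held straight and level: body at (281,240), shackle straight ahead of it, weight about 4.5 N. Next I'll tilt the padlock upward.

Request:
step_arm(deltas=[{"delta_pos":[0,0,0],"dr":[0,0.4,0],"claw":1},{"delta_pos":[0,0,0],"dr":[0,0.7,0],"claw":1},{"delta_pos":[0,0,0],"dr":[0,0.7,0],"claw":1},{"delta_pos":[0,0,0],"dr":[0,0.7,0],"claw":1},{"delta_pos":[0,0,0],"dr":[0,0.7,0],"claw":1},{"delta_pos":[0,0,0],"dr":[0,0.7,0],"claw":1},{"delta_pos":[0,0,0],"dr":[0,0.7,0],"claw":1},{"delta_pos":[0,0,0],"dr":[0,0.7,0],"claw":1},{"delta_pos":[0,0,0],"dr":[0,0.7,0],"claw":1},{"delta_pos":[0,0,0],"dr":[0,0.7,0],"claw":1},{"delta_pos":[0,0,0],"dr":[0,0.7,0],"claw":1},{"delta_pos":[0,0,0],"dr":[0,0.7,0],"claw":1},{"delta_pos":[0,0,0],"dr":[0,0.7,0],"claw":1},{"delta_pos":[0,0,0],"dr":[0,0.7,0],"claw":1},{"delta_pos":[0,0,0],"dr":[0,0.7,0],"claw":1},{"delta_pos":[0,0,0],"dr":[0,0.7,0],"claw":1},{"delta_pos":[0,0,0],"dr":[0,0,0],"claw":1},{"delta_pos":[0,0,0],"dr":[0,0,0],"claw":1}])

```text
t: 12.6
tcp_pos: [0.4617, -0.3074, 0.4089]
eef_rot: [-3.141, -0.869, 0.086]
contact_force: [-0.4, 1.0, -4.4]
opening: 0.0496
finger_force: 55.0
```

```bash
cat >> h.py <<'E'
from scipy.spatial.transform import Rotation as Ro
ang=np.radians(5.1); CX=np.array([np.cos(ang),np.sin(ang),0]); CY=np.array([-np.sin(ang),np.cos(ang),0])
CAB=np.array([.6547,-.0268,0]); SEAT=CAB+.024*CX-.06*CY+[0,0,.192]
F=np.stack([CX,CY,[0,0,1]])   # world->cab axes
BOW=np.array([.124,-.0008,.1743])
def rel():
    s=bot.state(); R=Ro.from_euler('xyz',s['eef_rot']).as_matrix(); b=s['tcp_pos']+R@BOW
    print('t',s['t'],'j',s['joint_pos'].round(3),'F',s['contact_force'].round(1),'grip',s['finger_force'],s['opening'])
    print('bow in seat frame',(F@(b-SEAT)).round(4),'tcp',(F@(s['tcp_pos']-SEAT)).round(4))
    px=F@R[:,0]; print('tool x in cab',px.round(3),'tool z',(F@R[:,2]).round(3),'tilt deg',np.degrees(np.arccos(px[2])).round(1))
    return s,R
E
python3 - <<'E'
from h import *
s,R=rel()
d=SEAT+F.T@[-.115,0,.032]-(s['tcp_pos']+R@BOW); print('to stage, tool units',(R.T@d/.025).round(2),'cab',(F@d).round(3))
a=np.load('top0.npy',allow_pickle=True).item();b=np.load('side0.npy',allow_pickle=True).item()
for c in(a,b):
    for q in([0,0,-.004],[-.02,0,.0165],[.036,0,.018]): print(proj(c,SEAT+F.T@q).round(1),end=' ')
im=np.hstack([cv2.resize(a['color'][140:200,260:310],(400,480),interpolation=2),cv2.resize(b['color'][150:240,300:375],(400,480),interpolation=2)])
cv2.imwrite('pics/hook.png',im[...,::-1])
E
```

```text
t 12.6 j [-0.94   0.399  1.82   1.171  0.788 -0.278] F [-0.4  1.  -4.4] grip 54.99804496765137 0.04960122943836136
bow in seat frame [-0.028  -0.2021  0.1991] tcp [-0.2412 -0.2023  0.2169]
tool x in cab [ 0.646 -0.002  0.764] tool z [ 0.764 -0.002 -0.646] tilt deg 40.2
to stage, tool units [-7.37 -8.07  1.64] cab [-0.087  0.202 -0.167]
[290.2 159.4] [291.2 164.1] [289.4 146.9] [345.1 199.6] [340.3 196.1] [355.5 190.8]
```

View pics/hook.png

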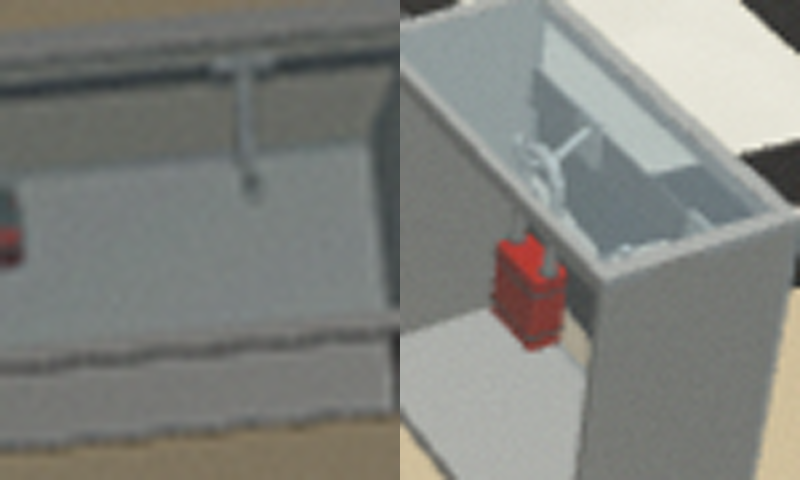

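The hook's tip in the top crop, at (291,163), and its base, at (290,149), agree with the predicted (291,164) and (289,147), so the seat position holds. I'll move to a point in front of the opening.

Request:
step_arm(deltas=[{"delta_pos":[-0.56,0,-0.66],"dr":[0,0,0],"claw":1},{"delta_pos":[-0.56,0,-0.66],"dr":[0,0,0],"claw":1},{"delta_pos":[-0.56,0,-0.66],"dr":[0,0,0],"claw":1},{"delta_pos":[-0.56,0,-0.66],"dr":[0,0,0],"claw":1},{"delta_pos":[0,-0.8,0],"dr":[0,0,0],"claw":1},{"delta_pos":[0,-0.8,0],"dr":[0,0,0],"claw":1},{"delta_pos":[0,-0.8,0],"dr":[0,0,0],"claw":1},{"delta_pos":[0,-0.8,0],"dr":[0,0,0],"claw":1},{"delta_pos":[0,-0.8,0],"dr":[0,0,0],"claw":1},{"delta_pos":[0,-0.8,0],"dr":[0,0,0],"claw":1},{"delta_pos":[0,-0.8,0],"dr":[0,0,0],"claw":1},{"delta_pos":[0,-0.8,0],"dr":[0,0,0],"claw":1},{"delta_pos":[0,-0.8,0],"dr":[0,0,0],"claw":1},{"delta_pos":[0,-0.8,0],"dr":[0,0,0],"claw":1},{"delta_pos":[0,0,0],"dr":[0,0,0],"claw":1},{"delta_pos":[0,0,0],"dr":[0,0,0],"claw":1}])

```text
t: 14.2
tcp_pos: [0.3587, -0.1154, 0.4096]
eef_rot: [3.139, -0.872, 0.088]
contact_force: [1.1, -0.4, -3.5]
opening: 0.0498
finger_force: 55.0
```

```bash
python3 - <<'E'
from h import *
s,R=rel()
d=SEAT+F.T@[-.115,0,.032]-(s['tcp_pos']+R@BOW); print('to stage, tool units',(R.T@d/.025).round(2),'cab',(F@d).round(3))
E
```

```text
t 14.2 j [-0.826  0.155  2.248  1.428  0.658 -0.515] F [ 1.1 -0.4 -3.5] grip 54.99817728996277 0.04975700836231698
bow in seat frame [-0.1135 -0.0016  0.2003] tcp [-0.3267 -0.0019  0.2176]
tool x in cab [ 0.643 -0.     0.765] tool z [ 0.765 -0.003 -0.643] tilt deg 40.1
to stage, tool units [-5.19 -0.07  4.29] cab [-0.001  0.002 -0.168]
```

```bash
cat > kin.py <<'E'
from h import *
from scipy.optimize import least_squares
D=[([1.12853,.52848,1.43388],[.16278,.60309,.40377],[-3.13948,-.00037,2.87782]),
([-.788,.426,1.606],[.46159,-.30683,.40981],[-3.14069,.00096,.08692]),
([-.94,.399,1.82],[.4617,-.3074,.4089],[-3.141,-.869,.086])]
s=bot.state(); D.append((s['joint_pos'][:3],s['tcp_pos'],s['eef_rot']))
def res(p):
    h,L1,L2,d,e,x0=p; o=[]
    for q,t,r in D:
        w=np.array(t)-d*Ro.from_euler('xyz',r).as_matrix()[:,2]
        rr=np.cos(q[0])*w[0]+np.sin(q[0])*w[1]; la=-np.sin(q[0])*w[0]+np.cos(q[0])*w[1]
        a=q[1];b=q[1]+q[2]
        o+=[x0+L1*np.sin(a)+L2*np.sin(b)+e*np.cos(b)-rr, h+L1*np.cos(a)+L2*np.cos(b)-e*np.sin(b)-w[2],la]
    return np.array(o)
E
python3 - <<'E'
from kin import *
f=least_squares(res,[.3,.6,.33,.3,0,0]); print(f.x.round(4)); print((res(f.x)*1000).round(1))
E
```

```text
[ 0.9511  0.384   0.6889  0.2942  0.3418 -0.0833]
[  1.3   5.9 111.   -3.2 -15.9 110.9   4.5  17.7  -0.7  -2.6  -7.7   7.5]
```

```bash
cat > kin.py <<'E'
from h import *
from scipy.optimize import least_squares, brentq
Q=[[1.12853,.52848,1.43388,0,1.18137,-.1785],[-.788,.426,1.606,0,1.111,.696],[-.94,.399,1.82,1.171,.788,-.278],[-.826,.155,2.248,1.428,.658,-.515]]
T=[[.16278,.60309,.40377],[.46159,-.30683,.40981],[.4617,-.3074,.4089],[.3587,-.1154,.4096]]
E_=[[-3.13948,-.00037,2.87782],[-3.14069,.00096,.08692],[-3.141,-.869,.086],[3.139,-.872,.088]]
def r(ax,a): return Ro.from_euler(ax,a).as_matrix()
P0=[.25,.637,.327,.27,.11,0,0]
def fk(q,p,sg=1):
    h,L1,L2,d,k,e,g=p
    A=r('z',q[0]); t=np.array([0,0,h]); A=A@r('y',q[1]); t=t+A@[0,0,L1]; A=A@r('y',q[2]); t=t+A@[e,0,L2]
    A=A@r('z',sg*q[3]); A=A@r('y',q[4]); t=t+A@[g,k,d]; A=A@r('z',np.pi/2+q[5]*1)
    return t,A
E
python3 - <<'E'
from kin import *
for sg in(1,-1):
    f=least_squares(lambda p:np.concatenate([fk(q,p,sg)[0]-t for q,t in zip(Q,T)]),P0)
    print(sg,f.x.round(4),f.cost); print((f.fun*1000).round(1))
    for q,e in zip(Q,E_): print((fk(q,f.x,sg)[1]).round(2).tolist(), r('xyz',e).round(2).tolist())
E
```

```text
1 [ 0.4474  0.524   0.7965 -0.0623  0.1094  0.2672  0.2744] 0.0003956280161975896
[  5.5   7.8   8.   -5.6   3.6 -16.3 -13.7  -0.4   5.4   9.9   0.1   2.9]
[[-0.97, 0.26, -0.0], [0.26, 0.97, -0.0], [0.0, -0.0, -1.0]] [[-0.97, 0.26, -0.0], [0.26, 0.97, -0.0], [0.0, -0.0, -1.0]]
[[1.0, 0.09, -0.0], [0.09, -1.0, 0.0], [-0.0, -0.0, -1.0]] [[1.0, 0.09, -0.0], [0.09, -1.0, 0.0], [-0.0, -0.0, -1.0]]
[[0.64, 0.09, 0.76], [0.06, -1.0, 0.07], [0.76, 0.0, -0.65]] [[0.64, 0.09, 0.76], [0.06, -1.0, 0.07], [0.76, -0.0, -0.65]]
[[0.64, 0.09, 0.76], [0.06, -1.0, 0.07], [0.77, 0.0, -0.64]] [[0.64, 0.09, 0.76], [0.06, -1.0, 0.06], [0.77, 0.0, -0.64]]
-1 [-0.5377  0.848  -0.3732  0.2169  0.1081 -0.2902 -0.4078] 0.0015333695809491405
[ -3.4 -13.8 -16.3   5.   -8.9  33.1 -15.  -23.8 -13.4   6.8  19.1  -3.4]
[[-0.97, 0.26, -0.0], [0.26, 0.97, -0.0], [0.0, -0.0, -1.0]] [[-0.97, 0.26, -0.0], [0.26, 0.97, -0.0], [0.0, -0.0, -1.0]]
[[1.0, 0.09, -0.0], [0.09, -1.0, 0.0], [-0.0, -0.0, -1.0]] [[1.0, 0.09, -0.0], [0.09, -1.0, 0.0], [-0.0, -0.0, -1.0]]
[[-0.28, 0.92, -0.29], [0.71, -0.01, -0.7], [-0.65, -0.4, -0.65]] [[0.64, 0.09, 0.76], [0.06, -1.0, 0.07], [0.76, -0.0, -0.65]]
[[-0.79, 0.6, -0.13], [0.47, 0.46, -0.75], [-0.39, -0.66, -0.64]] [[0.64, 0.09, 0.76], [0.06, -1.0, 0.06], [0.77, 0.0, -0.64]]
```

```bash
cat >> kin.py <<'E'
names=['x0','h','L1','e3','y3','L2','x4','y4','g','y5','d']
def J(q,use):
    A1=r('z',q[0]);A2=A1@r('y',q[1]);A3=A2@r('y',q[2]);A4=A3@r('z',q[3]);A5=A4@r('y',q[4])
    col=dict(x0=A1[:,0],h=A1[:,2],L1=A2[:,2],e3=A3[:,0],y3=A3[:,1],L2=A3[:,2],x4=A4[:,0],y4=A4[:,1],g=A5[:,0],y5=A5[:,1],d=A5[:,2],e2=A2[:,0])
    return np.stack([col[n] for n in use],1)
E
python3 - <<'E'
from kin import *
import itertools
Y=np.concatenate(T); out=[]
base=['h','L1','L2','d']
for k in range(0,4):
    for ex in itertools.combinations(['x0','e3','y3','x4','y4','g','e2'],k):
        use=base+list(ex); A=np.concatenate([J(q,use) for q in Q]); x,_,rk,_=np.linalg.lstsq(A,Y,rcond=1e-6)
        out.append((np.abs(A@x-Y).max(),use[4:],x.round(3)))
for o in sorted(out,key=lambda o:o[0]+.002*len(o[1]))[:8]: print(o)
E
```

```text
(np.float64(0.0001886120825545512), ['e3', 'y3'], array([0.274, 0.588, 0.392, 0.123, 0.114, 0.111]))
(np.float64(0.00010302968051048578), ['e3', 'y3', 'e2'], array([0.279, 0.586, 0.393, 0.123, 0.116, 0.111, 0.001]))
(np.float64(0.00013407506388246615), ['x0', 'e3', 'y3'], array([0.278, 0.586, 0.392, 0.123, 0.002, 0.116, 0.111]))
(np.float64(0.0001690842525343128), ['e3', 'y3', 'x4'], array([0.272, 0.589, 0.391, 0.122, 0.113, 0.111, 0.001]))
(np.float64(0.00018469009909244383), ['e3', 'y3', 'g'], array([ 0.275,  0.588,  0.392,  0.124,  0.114,  0.111, -0.   ]))
(np.float64(0.0001898487156893336), ['e3', 'y3', 'y4'], array([0.275, 0.588, 0.392, 0.123, 0.114, 0.111, 0.   ]))
(np.float64(0.002493688332576016), ['x0', 'y3', 'x4'], array([ 0.064,  0.671,  0.369,  0.063, -0.049,  0.111,  0.04 ]))
(np.float64(0.002640735676231465), ['y3', 'x4', 'e2'], array([ 0.035,  0.673,  0.345,  0.056,  0.111,  0.044, -0.03 ]))
```

```bash
cat >> kin.py <<'E'
USE=['h','L1','L2','d','e3','y3']; X=np.array([.274,.588,.392,.123,.114,.111])
lo=np.array([-3.08,-.75,.22,-1.43,0,-2.85]);hi=np.array([3.08,2.2,2.44,4.57,2.65,2.85])
def FK(q):
    A=r('z',q[0])@r('y',q[1])@r('y',q[2])@r('z',q[3])@r('y',q[4])@r('z',np.pi/2+q[5]); return J(q,USE)@X,A
def pose(al,psi,b):  # tilt from vertical of padlock, tool yaw rel. cabinet, bow in seat frame
    R=F.T@r('z',psi)@np.array([[np.sin(al),0,np.cos(al)],[0,-1,0],[np.cos(al),0,-np.sin(al)]]).T.T
    R=F.T@r('z',psi)@np.stack([[np.sin(al),0,np.cos(al)],[0,-1,0],[np.cos(al),0,-np.sin(al)]],1)
    return SEAT+F.T@np.array(b)-R@BOW,R
def ik(t,R,q0):
    f=lambda q:(lambda p,A:np.concatenate([(p-t),.2*Ro.from_matrix(A.T@R).as_rotvec()]))(*FK(q))
    s=least_squares(f,np.clip(q0,lo+.02,hi-.02),bounds=(lo+.01,hi-.01)); return s.x,np.abs(s.fun).max()
E
python3 - <<'E'
from kin import *
q0=bot.state()['joint_pos']; print(FK(q0)[0],bot.state()['tcp_pos'])
q0s=[q0,[-.8,.4,2.2,.3,.5,0],[.5,.2,2.2,-1,.5,0]]
for ps in(-50,-25,0,25,50):
    row=[]
    for al in(75,65,55,45,35,25):
        for b in([-.115,0,.034],[0,0,.032]):
            e=min((ik(*pose(np.radians(al),np.radians(ps),b),q) for q in q0s),key=lambda x:x[1]); row.append(f"{al}:{e[1]*1000:.0f}")
    print(ps,row)
E
```

```text
[ 0.35864251 -0.11558238  0.40936676] [ 0.35865531 -0.11536222  0.40955248]
-50 ['75:0', '75:0', '65:0', '65:0', '55:1', '55:10', '45:0', '45:5', '35:0', '35:0', '25:0', '25:0']
-25 ['75:0', '75:0', '65:0', '65:0', '55:0', '55:0', '45:0', '45:0', '35:19', '35:0', '25:25', '25:0']
0 ['75:0', '75:0', '65:0', '65:0', '55:0', '55:0', '45:0', '45:0', '35:9', '35:0', '25:13', '25:0']
25 ['75:0', '75:0', '65:0', '65:0', '55:0', '55:0', '45:0', '45:0', '35:0', '35:0', '25:0', '25:0']
50 ['75:0', '75:0', '65:0', '65:0', '55:0', '55:0', '45:0', '45:0', '35:0', '35:0', '25:0', '25:0']
```

```bash
python3 - <<'E'
from kin import *
q=bot.state()['joint_pos']
way=[(40,[-.1135,-.002,.2]),(52,[-.1135,0,.2]),(52,[-.112,0,.034]),(52,[-.05,0,.034]),(50,[0.002,0,.034]),(50,[.002,0,.004]),(30,[.002,0,.004])]
for (a0,b0),(a1,b1) in zip(way,way[1:]):
    mx=0
    for u in np.linspace(0,1,11)[1:]:
        qn,e=ik(*pose(np.radians(a0+(a1-a0)*u),0,np.array(b0)+(np.array(b1)-b0)*u),q); mx=max(mx,abs(qn-q).max()); q=qn
    p,R=FK(q); print(a1,b1,'q',q.round(2),'err',round(e,4),'maxstep',round(mx,2))
s,R=rel(); p1,R1=pose(np.radians(52),0,[-.1135,0,.2]); print('tool move',(R.T@(p1-s['tcp_pos'])/.025).round(2),'rot',(Ro.from_matrix(R.T@R1).as_rotvec()/.08).round(2))
p2,_=pose(np.radians(52),0,[-.112,0,.034]);print((R1.T@(p2-p1)/.025).round(2))
p3,_=pose(np.radians(52),0,[.002,0,.034]);print((R1.T@(p3-p2)/.025).round(2))
E
```

```text
52 [-0.1135, 0, 0.2] q [-0.75  0.05  2.1   0.82  0.68  0.16] err 0.0 maxstep 0.07
52 [-0.112, 0, 0.034] q [-0.75  0.49  2.32  1.86  0.5  -1.05] err 0.0 maxstep 0.15
52 [-0.05, 0, 0.034] q [-0.62  0.51  2.18  1.77  0.42 -0.81] err 0.0 maxstep 0.03
50 [0.002, 0, 0.034] q [-0.54  0.56  2.08  1.8   0.4  -0.75] err 0.0 maxstep 0.01
50 [0.002, 0, 0.004] q [-0.54  0.63  2.09  1.99  0.43 -0.96] err 0.0 maxstep 0.02
30 [0.002, 0, 0.004] q [-0.59  0.91  2.18  2.44  1.01 -1.54] err 0.0 maxstep 0.12
t 14.2 j [-0.826  0.155  2.248  1.428  0.658 -0.515] F [ 1.1 -0.4 -3.5] grip 54.99817728996277 0.04975700836231698
bow in seat frame [-0.1135 -0.0016  0.2003] tcp [-0.3267 -0.0019  0.2176]
tool x in cab [ 0.643 -0.     0.765] tool z [ 0.765 -0.003 -0.643] tilt deg 40.1
tool move [ 1.54 -0.04 -0.87] rot [ 0.03 -2.61 -0.01]
[-4.04 -0.    5.27]
[3.59 0.   2.81]
```

Request:
step_arm(deltas=[{"delta_pos":[0.38,0,-0.22],"dr":[0,-0.65,0],"claw":1},{"delta_pos":[0.38,0,-0.22],"dr":[0,-0.65,0],"claw":1},{"delta_pos":[0.38,0,-0.22],"dr":[0,-0.65,0],"claw":1},{"delta_pos":[0.38,0,-0.22],"dr":[0,-0.65,0],"claw":1},{"delta_pos":[-0.27,0,0.35],"dr":[0,0,0],"claw":1},{"delta_pos":[-0.27,0,0.35],"dr":[0,0,0],"claw":1},{"delta_pos":[-0.27,0,0.35],"dr":[0,0,0],"claw":1},{"delta_pos":[-0.27,0,0.35],"dr":[0,0,0],"claw":1},{"delta_pos":[-0.27,0,0.35],"dr":[0,0,0],"claw":1},{"delta_pos":[-0.27,0,0.35],"dr":[0,0,0],"claw":1},{"delta_pos":[-0.27,0,0.35],"dr":[0,0,0],"claw":1},{"delta_pos":[-0.27,0,0.35],"dr":[0,0,0],"claw":1},{"delta_pos":[-0.27,0,0.35],"dr":[0,0,0],"claw":1},{"delta_pos":[-0.27,0,0.35],"dr":[0,0,0],"claw":1},{"delta_pos":[-0.27,0,0.35],"dr":[0,0,0],"claw":1},{"delta_pos":[-0.27,0,0.35],"dr":[0,0,0],"claw":1},{"delta_pos":[0,0,0],"dr":[0,0,0],"claw":1},{"delta_pos":[0,0,0],"dr":[0,0,0],"claw":1}])

```text
t: 16.0
tcp_pos: [0.371, -0.1156, 0.3192]
eef_rot: [3.141, -0.664, 0.085]
contact_force: [0.4, -0.2, -4.3]
opening: 0.0496
finger_force: 55.0
```

```bash
python3 - <<'E'
from kin import *
s,R=rel()
p,R1=pose(np.radians(52),0,[-.112,-.001,.034]);print('tool move',(R.T@(p-s['tcp_pos'])/.025).round(2),'rot',(Ro.from_matrix(R.T@R1).as_rotvec()/.08).round(2))
c=grab('side'); save(c,'s1.png',(200,80,420,260),3.6); print(proj(c,s['tcp_pos']+R@BOW))
E
```

```text
t 16.0 j [-0.747  0.393  2.282  1.607  0.473 -0.754] F [ 0.4 -0.2 -4.3] grip 54.997873306274414 0.04963830365321101
bow in seat frame [-0.1094 -0.0033  0.0664] tcp [-0.3145 -0.0033  0.1272]
tool x in cab [ 0.787 -0.003  0.616] tool z [ 0.616 -0.003 -0.787] tilt deg 51.9
tool move [-0.87 -0.06  0.95] rot [ 0.03 -0.01 -0.04]
[316.83542381 191.49774298]
```

View pics/s1.png

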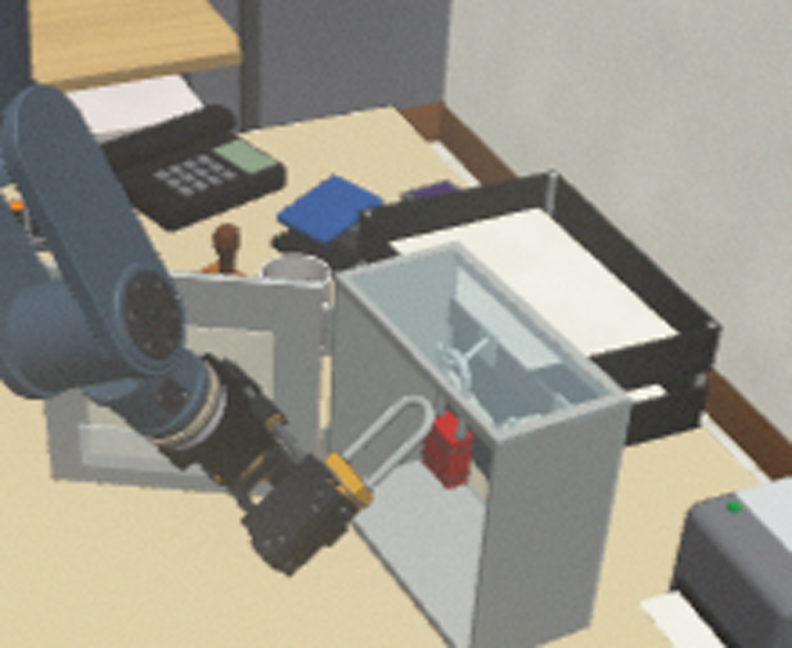

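The bow is at (315,191) in the side view, against a predicted (317,191), and lies in front of the opening below the roof edge. I'll lower it slightly and move in over the hook tip.

Request:
step_arm(deltas=[{"delta_pos":[-0.29,-0.02,0.32],"dr":[0,0,0],"claw":1},{"delta_pos":[-0.29,-0.02,0.32],"dr":[0,0,0],"claw":1},{"delta_pos":[-0.29,-0.02,0.32],"dr":[0,0,0],"claw":1},{"delta_pos":[0.26,0,0.2],"dr":[0,0,0],"claw":1},{"delta_pos":[0.26,0,0.2],"dr":[0,0,0],"claw":1},{"delta_pos":[0.26,0,0.2],"dr":[0,0,0],"claw":1},{"delta_pos":[0.26,0,0.2],"dr":[0,0,0],"claw":1},{"delta_pos":[0.26,0,0.2],"dr":[0,0,0],"claw":1},{"delta_pos":[0.26,0,0.2],"dr":[0,0,0],"claw":1},{"delta_pos":[0.26,0,0.2],"dr":[0,0,0],"claw":1},{"delta_pos":[0.26,0,0.2],"dr":[0,0,0],"claw":1},{"delta_pos":[0,0,0],"dr":[0,0,0],"claw":1}])

```text
t: 17.25
tcp_pos: [0.4345, -0.1081, 0.2883]
eef_rot: [3.139, -0.667, 0.089]
contact_force: [-0.3, -0.1, -3.7]
opening: 0.0495
finger_force: 55.0
```

```bash
python3 - <<'E'
from kin import *
s,R=rel()
p,R1=pose(np.radians(52),0,[.004,-.001,.034]);print('tool move',(R.T@(p-s['tcp_pos'])/.025).round(2),'rot',(Ro.from_matrix(R.T@R1).as_rotvec()/.08).round(2))
E
```

```text
t 17.25 j [-0.609  0.512  2.17   1.766  0.415 -0.794] F [-0.3 -0.1 -3.7] grip 54.99803066253662 0.0494899151585922
bow in seat frame [-0.0453 -0.0011  0.0361] tcp [-0.2505 -0.0014  0.0963]
tool x in cab [ 0.786 -0.     0.619] tool z [ 0.619 -0.003 -0.786] tilt deg 51.8
tool move [1.52 0.01 1.27] rot [ 0.04 -0.05 -0.  ]
```

Request:
step_arm(deltas=[{"delta_pos":[0.25,0,0.21],"dr":[0,0,0],"claw":1},{"delta_pos":[0.25,0,0.21],"dr":[0,0,0],"claw":1},{"delta_pos":[0.25,0,0.21],"dr":[0,0,0],"claw":1},{"delta_pos":[0.25,0,0.21],"dr":[0,0,0],"claw":1},{"delta_pos":[0.25,0,0.21],"dr":[0,0,0],"claw":1},{"delta_pos":[0.25,0,0.21],"dr":[0,0,0],"claw":1},{"delta_pos":[0,0,0],"dr":[0,0,0],"claw":1},{"delta_pos":[-0.1,0,0.13],"dr":[0,0,0],"claw":1},{"delta_pos":[-0.1,0,0.13],"dr":[0,0,0],"claw":1},{"delta_pos":[-0.1,0,0.13],"dr":[0,0,0],"claw":1},{"delta_pos":[-0.1,0,0.13],"dr":[0,0,0],"claw":1},{"delta_pos":[-0.1,0,0.13],"dr":[0,0,0],"claw":1},{"delta_pos":[-0.1,0,0.13],"dr":[0,0,0],"claw":1},{"delta_pos":[0,0,0],"dr":[0,0,0],"claw":1}])

```text
t: 18.65
tcp_pos: [0.4815, -0.1035, 0.2608]
eef_rot: [-3.141, -0.663, 0.085]
contact_force: [-0.9, 0.5, -4.1]
opening: 0.0492
finger_force: 55.0
```

```bash
python3 - <<'E'
from kin import *
s,R=rel()
c=grab('side'); d=grab('top')
im=np.hstack([cv2.resize(d['color'][140:215,245:310],(400,480),interpolation=2),cv2.resize(c['color'][150:240,300:375],(400,480),interpolation=2)])
cv2.imwrite('pics/seat1.png',im[...,::-1])
for q in(c,d): print(proj(q,SEAT),proj(q,s['tcp_pos']+R@BOW))
E
```

```text
t 18.65 j [-0.532  0.601  2.077  1.831  0.378 -0.789] F [-0.9  0.5 -4.1] grip 54.997719526290894 0.04918153480364363
bow in seat frame [ 0.0017 -0.0008  0.0077] tcp [-0.2033 -0.001   0.0688]
tool x in cab [ 0.788 -0.003  0.615] tool z [ 0.615 -0.002 -0.788] tilt deg 52.0
[345.21890245 198.56039721] [346.09107247 196.6103479 ]
[290.27117427 159.10414916] [290.59723725 158.06134755]
```

View pics/seat1.png

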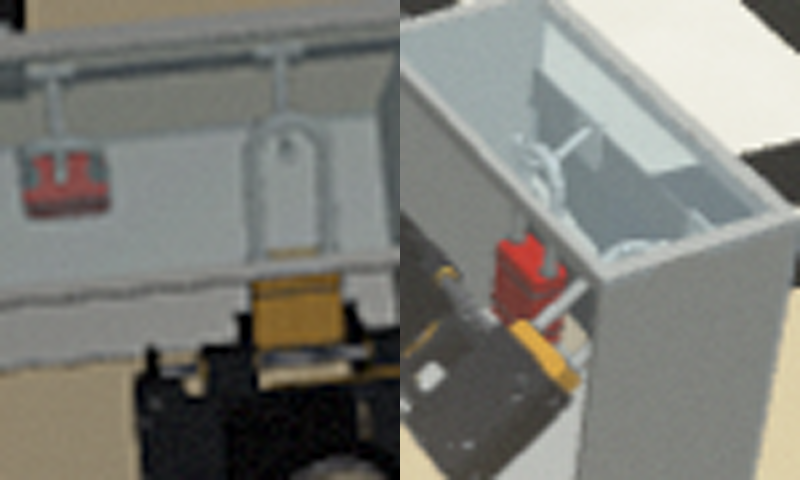

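In the top crop the loop surrounds the hook tip at (287,145), with the bow behind it, over the seat; the red padlock hasn't moved. Next I'll swing the padlock more upright about its bow.

Request:
step_arm(deltas=[{"delta_pos":[-0.28,0,0.2],"dr":[0,0.5,0],"claw":1},{"delta_pos":[-0.28,0,0.2],"dr":[0,0.5,0],"claw":1},{"delta_pos":[-0.28,0,0.2],"dr":[0,0.5,0],"claw":1},{"delta_pos":[-0.28,0,0.2],"dr":[0,0.5,0],"claw":1},{"delta_pos":[-0.28,0,0.2],"dr":[0,0.5,0],"claw":1},{"delta_pos":[-0.28,0,0.2],"dr":[0,0.5,0],"claw":1},{"delta_pos":[-0.28,0,0.2],"dr":[0,0.5,0],"claw":1},{"delta_pos":[-0.28,0,0.2],"dr":[0,0.5,0],"claw":1},{"delta_pos":[-0.28,0,0.2],"dr":[0,0.5,0],"claw":1},{"delta_pos":[0,0,0],"dr":[0,0,0],"claw":1},{"delta_pos":[0,0,0],"dr":[0,0,0],"claw":1}])

```text
t: 19.85
tcp_pos: [0.4726, -0.1044, 0.1847]
eef_rot: [3.142, -1.023, 0.086]
contact_force: [-0.2, 0.5, -4.1]
opening: 0.0495
finger_force: 55.0
```

```bash
python3 - <<'E'
from kin import *
s,R=rel()
p,R1=pose(np.radians(30.5),0,[.001,-.001,-.001]);print('tool move',(R.T@(p-s['tcp_pos'])/.025).round(2),'rot',(Ro.from_matrix(R.T@R1).as_rotvec()/.08).round(2))
E
```

```text
t 19.85 j [-0.592  0.882  2.187  2.433  0.967 -1.516] F [-0.2  0.5 -4.1] grip 54.998406171798706 0.049541855779722185
bow in seat frame [ 0.0011 -0.001   0.0077] tcp [-0.2122 -0.0012 -0.0073]
tool x in cab [ 0.521 -0.001  0.853] tool z [ 0.853 -0.002 -0.521] tilt deg 31.4
tool move [-0.41  0.03  0.26] rot [ 0.03  0.2  -0.02]
```

Request:
step_arm(deltas=[{"delta_pos":[-0.07,0,0.045],"dr":[0,0,0],"claw":1},{"delta_pos":[-0.07,0,0.045],"dr":[0,0,0],"claw":1},{"delta_pos":[-0.07,0,0.045],"dr":[0,0,0],"claw":1},{"delta_pos":[-0.07,0,0.045],"dr":[0,0,0],"claw":1},{"delta_pos":[0,0,0],"dr":[0,0,0],"claw":1},{"delta_pos":[0,0,0],"dr":[0,0,0],"claw":1}])

```text
t: 20.45
tcp_pos: [0.4731, -0.1043, 0.1768]
eef_rot: [3.141, -1.026, 0.088]
contact_force: [0.4, 1.0, -1.2]
opening: 0.0498
finger_force: 55.0
```

The load on the wrist dropped from 4.1 to 1.2 N, so the bow is resting on the hook. I'll ease the grip so the padlock can swing down between the pads.

Request:
step_arm(deltas=[{"delta_pos":[0,0,0],"dr":[0,0,0],"claw":1},{"delta_pos":[0,0,0],"dr":[0,0,0],"claw":1},{"delta_pos":[0,0,0],"dr":[0,0,0],"claw":1},{"delta_pos":[0,0,0],"dr":[0,0,0],"claw":1},{"delta_pos":[0,0,0],"dr":[0,0,0],"claw":1}], grip_force=3)

```text
t: 20.95
tcp_pos: [0.473, -0.1042, 0.1767]
eef_rot: [3.141, -1.026, 0.088]
contact_force: [2.3, 1.0, -0.0]
opening: 0.0503
finger_force: 3.0
```

```bash
python3 - <<'E'
from kin import *
s,R=rel()
c=grab('side'); d=grab('wrist')
im=np.hstack([cv2.resize(d['color'],(400,480),interpolation=3),cv2.resize(c['color'][150:240,300:375],(400,480),interpolation=2)])
cv2.imwrite('pics/rel1.png',im[...,::-1])
E
```

```text
t 20.95 j [-0.591  0.904  2.185  2.443  0.985 -1.532] F [ 2.3  1.  -0. ] grip 3.000970780849457 0.05032274228751102
bow in seat frame [ 0.0015 -0.0006  0.0003] tcp [-0.2118 -0.001  -0.0153]
tool x in cab [ 0.518 -0.001  0.855] tool z [ 0.855 -0.002 -0.518] tilt deg 31.2
```

View pics/rel1.png

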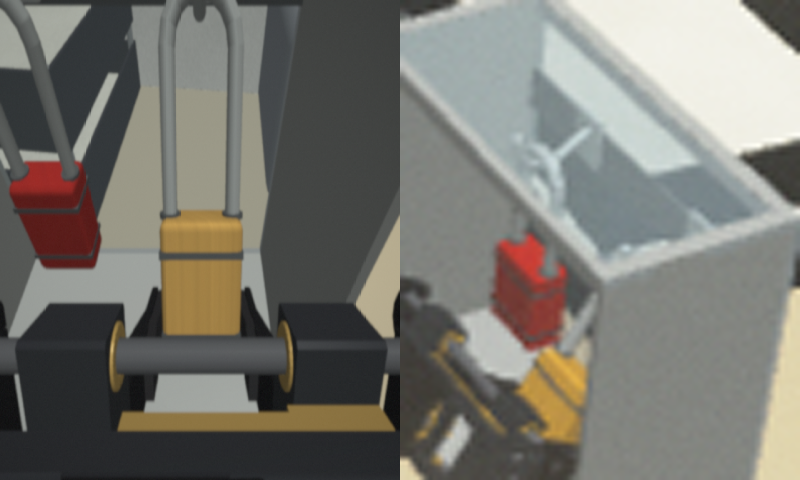

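The wrist crop shows the hook inside the loop at (200,5), with the body still between the pads; the red padlock is untouched. I'll make one more small tilt about the bow, then open.

Request:
step_arm(deltas=[{"delta_pos":[-0.2,0,0.14],"dr":[0,0.36,0],"claw":1},{"delta_pos":[-0.2,0,0.14],"dr":[0,0.36,0],"claw":1},{"delta_pos":[-0.2,0,0.14],"dr":[0,0.36,0],"claw":1},{"delta_pos":[0,0,0],"dr":[0,0,0],"claw":1},{"delta_pos":[0,0,0],"dr":[0,0,0],"claw":1}])

```text
t: 21.55
tcp_pos: [0.4746, -0.1043, 0.1583]
eef_rot: [3.142, -1.111, 0.086]
contact_force: [3.4, 0.0, 1.8]
opening: 0.0499
finger_force: 3.0
```

```bash
python3 - <<'E'
from kin import *
s,R=rel()
E
```

```text
t 21.55 j [-0.597  0.979  2.184  2.465  1.128 -1.586] F [3.4 0.  1.8] grip 3.000355549156666 0.04992676100173529
bow in seat frame [ 0.001  -0.0011 -0.    ] tcp [-0.2102 -0.0012 -0.0337]
tool x in cab [ 0.444 -0.001  0.896] tool z [ 0.896 -0.003 -0.444] tilt deg 26.4
```

Request:
step_arm(deltas=[{"delta_pos":[0,0,0],"dr":[0,0,0],"claw":0},{"delta_pos":[0,0,0],"dr":[0,0,0],"claw":0},{"delta_pos":[0,0,0],"dr":[0,0,0],"claw":0},{"delta_pos":[0,0,0],"dr":[0,0,0],"claw":0},{"delta_pos":[0,0,0],"dr":[0,0,0],"claw":0},{"delta_pos":[0,0,0],"dr":[0,0,0],"claw":0},{"delta_pos":[0,0,0],"dr":[0,0,0],"claw":0},{"delta_pos":[0,0,0],"dr":[0,0,0],"claw":0}])

```text
t: 22.35
tcp_pos: [0.4744, -0.104, 0.1582]
eef_rot: [-3.142, -1.11, 0.087]
contact_force: [0.7, -0.5, -0.5]
opening: 0.0865
finger_force: 0.0
```

```bash
cat > chk.py <<'E'
from kin import *
def chk():
    s,R=rel()
    for n in('wrist','side'):
        c=grab(n); C=cloud(c); hsv=cv2.cvtColor(c['color'],cv2.COLOR_RGB2HSV)
        for nm,m in(('brass',cv2.inRange(hsv,(10,130,60),(30,255,255))),('red',cv2.inRange(hsv,(0,150,60),(6,255,255))|cv2.inRange(hsv,(174,150,60),(180,255,255)))):
            P=(C-SEAT)@F.T; P=P[(m>0)&(c['depth']>0)]; P=P[(np.abs(P[:,0]+.02)<.1)&(np.abs(P[:,1]-.06)<.13)&(P[:,2]>-.175)&(P[:,2]<-.02)]
            if len(P)>15: print(n,nm,len(P),'lo',np.percentile(P,3,axis=0).round(3),'med',np.median(P,0).round(3),'hi',np.percentile(P,97,axis=0).round(3))
E
python3 -c "from chk import *;chk()"
```

```text
t 22.35 j [-0.597  0.98   2.185  2.465  1.128 -1.587] F [ 0.7 -0.5 -0.5] grip 0.0 0.0865067232597125
bow in seat frame [ 0.0008 -0.0006 -0.0002] tcp [-0.2104 -0.0009 -0.0338]
tool x in cab [ 0.444 -0.001  0.896] tool z [ 0.896 -0.002 -0.444] tilt deg 26.4
wrist brass 6647 lo [-0.116 -0.048 -0.13 ] med [ 0.004  0.002 -0.086] hi [ 0.02   0.047 -0.044]
wrist red 7812 lo [-0.012  0.095 -0.131] med [-0.01   0.115 -0.098] hi [ 0.008  0.14  -0.078]
side red 75 lo [-0.009  0.091 -0.123] med [-0.002  0.101 -0.083] hi [ 0.012  0.132 -0.076]
```

The body now hangs near vertical (median x about 0 and z about -0.09 in the seat frame), and the fingers are already clear in front of it. Next I'll plan the retreat and the door push.

```bash
cat >> kin.py <<'E'
def Rot(al): return F.T@np.stack([[np.sin(al),0,np.cos(al)],[0,-1,0],[np.cos(al),0,-np.sin(al)]],1)
def plan(way,q,n=10):
    for (a0,b0),(a1,b1) in zip(way,way[1:]):
        mx=0
        for u in np.linspace(0,1,n+1)[1:]:
            qn,e=ik(SEAT+F.T@(np.array(b0)+(np.array(b1)-b0)*u),Rot(np.radians(a0+(a1-a0)*u)),q); mx=max(mx,abs(qn-q).max()); q=qn
        Ra=Rot(np.radians(a0)); print(a1,np.round(b1,3),'q',q.round(2),'err',round(e,4),'step',round(mx,2),'move0',((Ra.T@F.T@(np.array(b1)-b0))/.025).round(2),'dry',round(np.radians(a0-a1)/.08,2))
    return q
E
python3 - <<'E'
from kin import *
s,R=rel()
seat=lambda p:F@(np.array(p)-SEAT)
q=plan([(26.4,F@(s['tcp_pos']-SEAT)),(26.4,[-.235,0,-.034]),(52,[-.29,0,.06]),(52,[-.32,0,.2]),(90,[-.30,0,.36]),(90,seat([.446,.244,.55])),(90,seat([.446,.244,.392]))],s['joint_pos'])
E
python3 -c "from chk import *;chk()"
```

```text
t 22.45 j [-0.597  0.98   2.185  2.465  1.128 -1.587] F [-1.1  0.4  0.3] grip 0.0 0.08709647725368917
bow in seat frame [ 0.0008 -0.0006 -0.0002] tcp [-0.2104 -0.0009 -0.0338]
tool x in cab [ 0.444 -0.001  0.896] tool z [ 0.896 -0.002 -0.444] tilt deg 26.4
26.4 [-0.235  0.    -0.034] q [-0.64  1.    2.24  2.44  1.19 -1.65] err 0.0 step 0.01 move0 [-0.44 -0.04 -0.88] dry 0.0
52 [-0.29  0.    0.06] q [-0.68  0.61  2.28  2.07  0.51 -1.21] err 0.0 step 0.1 move0 [ 2.39  0.   -3.64] dry -5.59
52 [-0.32  0.    0.2 ] q [-0.75  0.18  2.2   1.08  0.55 -0.17] err 0.0 step 0.12 move0 [ 2.5   0.   -5.15] dry 0.0
90 [-0.3   0.    0.36] q [-0.56  0.04  1.72 -0.    1.38  0.92] err 0.0 step 0.25 move0 [ 4.57 -0.   -4.55] dry -8.29
90 [-0.208  0.348  0.358] q [0.28 0.22 1.51 0.   1.41 1.76] err 0.0 step 0.09 move0 [  3.69 -13.93   0.08] dry 0.0
90 [-0.208  0.348  0.2  ] q [ 0.28  0.39  1.74 -0.    1.02  1.76] err 0.0 step 0.04 move0 [-0.    0.    6.32] dry 0.0
t 22.45 j [-0.597  0.98   2.185  2.465  1.128 -1.587] F [-1.1  0.4  0.3] grip 0.0 0.08709647725368917
bow in seat frame [ 0.0008 -0.0006 -0.0002] tcp [-0.2104 -0.0009 -0.0338]
tool x in cab [ 0.444 -0.001  0.896] tool z [ 0.896 -0.002 -0.444] tilt deg 26.4
wrist brass 6527 lo [-0.116 -0.048 -0.13 ] med [ 0.005  0.004 -0.086] hi [ 0.021  0.047 -0.044]
wrist red 7815 lo [-0.012  0.095 -0.131] med [-0.01   0.115 -0.098] hi [ 0.008  0.14  -0.078]
side red 71 lo [-0.01   0.091 -0.118] med [-0.001  0.1   -0.082] hi [ 0.014  0.134 -0.078]
```

```bash
cat > chk2.py <<'E'
from kin import *
def chk2():
    c=grab('wrist'); C=(cloud(c)-SEAT)@F.T; hsv=cv2.cvtColor(c['color'],cv2.COLOR_RGB2HSV); ok=c['depth']>0
    m=ok&(cv2.inRange(hsv,(10,130,50),(30,255,255))>0)&(abs(C[...,1])<.035)&(abs(C[...,0])<.04)
    P=C[m]; 
    if len(P)>50:
        k=(np.percentile(P[:,0],50)); A=np.c_[P[:,2],np.ones(len(P))]; f=np.linalg.lstsq(A,P[:,0],rcond=None)[0]
        print('brass n',len(P),'y',np.percentile(P[:,1],[2,98]).round(4),'z',np.percentile(P[:,2],[2,98]).round(4),'front x=%.3f z + %.4f'%tuple(f))
    g=ok&(abs(C[...,1])<.03)&(C[...,0]>-.03)&(C[...,0]<.03)&(C[...,2]>-.075)&(C[...,2]<.03)
    P=C[g]
    for z in np.arange(-.07,.03,.01):
        q=P[(P[:,2]>z)&(P[:,2]<=z+.01)]
        if len(q)>5: print('steel z%.2f'%z,len(q),'x',np.percentile(q[:,0],[5,50,95]).round(3),'y',np.percentile(q[:,1],[2,50,98]).round(3))
E
python3 -c "from chk2 import *;chk2()"
```

```text
brass n 5939 y [-0.0185  0.0258] z [-0.1311 -0.0763] front x=0.109 z + 0.0129
steel z-0.07 549 x [0.006 0.009 0.012] y [-0.022  0.016  0.025]
steel z-0.06 634 x [0.006 0.008 0.011] y [-0.022 -0.014  0.024]
steel z-0.05 694 x [0.005 0.008 0.01 ] y [-0.023 -0.015  0.024]
steel z-0.04 814 x [0.005 0.007 0.01 ] y [-0.023  0.015  0.023]
steel z-0.03 922 x [0.005 0.007 0.01 ] y [-0.024 -0.015  0.023]
steel z-0.02 1055 x [0.004 0.007 0.009] y [-0.024 -0.015  0.022]
steel z-0.01 933 x [-0.013  0.005  0.008] y [-0.022 -0.     0.02 ]
```

```bash
cat > chk3.py <<'E'
from kin import *
def chk3(n='wrist',k=3):
    C=[];
    for _ in range(k):
        c=grab(n); c['depth'][c['depth']==0]=np.nan; C.append((cloud(c)-SEAT)@F.T)
    C=np.nanmedian(C,0); bot_t=bot.state()['t']; print('t',bot_t)
    for nm,y0 in(('brass',0),('red',.12)):
        for lo_,hi_ in((-.13,-.085),(-.07,-.05),(-.05,-.03),(-.03,-.01),(-.01,.005),(.005,.03)):
            g=(abs(C[...,1]-y0)<.028)&(abs(C[...,0])<.026)&(C[...,2]>lo_)&(C[...,2]<=hi_); P=C[g]
            if len(P)>20: print(nm,lo_,hi_,len(P),'x',np.percentile(P[:,0],[10,50,90]).round(4),'y',(np.percentile(P[:,1],[3,97])-y0).round(4),'zmax',P[:,2].max().round(4))
E
python3 -c "from chk3 import *;chk3()"
```

```text
t 22.75
brass -0.13 -0.085 5045 x [-0.0069 -0.0057 -0.0042] y [-0.0213  0.0252] zmax -0.085
brass -0.07 -0.05 1256 x [0.0028 0.005  0.0071] y [-0.0231  0.0233] zmax -0.05
brass -0.05 -0.03 1581 x [0.0032 0.0054 0.0075] y [-0.0235  0.0227] zmax -0.03
brass -0.03 -0.01 2040 x [0.0037 0.0058 0.0078] y [-0.024  0.022] zmax -0.01
brass -0.01 0.005 942 x [-0.0119  0.0049  0.0074] y [-0.0221  0.0197] zmax -0.001
red -0.13 -0.085 6412 x [-0.0114 -0.0109  0.0009] y [-0.0252  0.0216] zmax -0.085
red -0.07 -0.05 1385 x [-0.0022 -0.0008  0.0026] y [-0.024   0.0199] zmax -0.05
red -0.05 -0.03 984 x [-0.0021 -0.001   0.0023] y [-0.0241 -0.0161] zmax -0.03
red -0.03 -0.01 1286 x [-0.002  -0.0009  0.0023] y [-0.024  -0.0162] zmax -0.01
red -0.01 0.005 557 x [-0.0019 -0.0008  0.0022] y [-0.0217 -0.0113] zmax -0.0036
```

Request:
step_arm(deltas=[{"delta_pos":[-0.22,0,-0.44],"dr":[0,0,0],"claw":0},{"delta_pos":[-0.22,0,-0.44],"dr":[0,0,0],"claw":0},{"delta_pos":[0.25,0,-0.41],"dr":[0,-0.62,0],"claw":0},{"delta_pos":[0.23,0,-0.42],"dr":[0,-0.62,0],"claw":0},{"delta_pos":[0.21,0,-0.43],"dr":[0,-0.62,0],"claw":0},{"delta_pos":[0.18,0,-0.44],"dr":[0,-0.62,0],"claw":0},{"delta_pos":[0.16,0,-0.45],"dr":[0,-0.62,0],"claw":0},{"delta_pos":[0.14,0,-0.46],"dr":[0,-0.62,0],"claw":0},{"delta_pos":[0.11,0,-0.47],"dr":[0,-0.62,0],"claw":0},{"delta_pos":[0.09,0,-0.48],"dr":[0,-0.62,0],"claw":0},{"delta_pos":[0.07,0,-0.48],"dr":[0,-0.62,0],"claw":0},{"delta_pos":[0,0,0],"dr":[0,0,0],"claw":0},{"delta_pos":[0,0,0],"dr":[0,0,0],"claw":0}])

```text
t: 24.05
tcp_pos: [0.3921, -0.1113, 0.2495]
eef_rot: [3.141, -0.666, 0.087]
contact_force: [0.6, 0.4, 1.2]
opening: 0.087
finger_force: 0.0
```

```bash
python3 - <<'E'
from chk3 import *
rel(); chk3()
E
```

```text
t 24.05 j [-0.692  0.617  2.294  2.092  0.523 -1.245] F [0.6 0.4 1.2] grip 0.0 0.0869565536853755
bow in seat frame [-0.0879 -0.0005 -0.003 ] tcp [-0.2931 -0.0008  0.0575]
tool x in cab [ 0.786 -0.001  0.618] tool z [ 0.618 -0.002 -0.786] tilt deg 51.8
t 24.2
brass -0.13 -0.085 3265 x [-0.0047 -0.0032 -0.0015] y [-0.0224  0.0241] zmax -0.085
red -0.13 -0.085 3879 x [-0.0116 -0.011  -0.0022] y [-0.0251  0.022 ] zmax -0.085
```

Request:
step_arm(deltas=[{"delta_pos":[0.25,0,-0.51],"dr":[0,0,0],"claw":1},{"delta_pos":[0.25,0,-0.51],"dr":[0,0,0],"claw":1},{"delta_pos":[0.25,0,-0.51],"dr":[0,0,0],"claw":1},{"delta_pos":[0.25,0,-0.51],"dr":[0,0,0],"claw":1},{"delta_pos":[0.25,0,-0.51],"dr":[0,0,0],"claw":1},{"delta_pos":[0.25,0,-0.51],"dr":[0,0,0],"claw":1},{"delta_pos":[0.25,0,-0.51],"dr":[0,0,0],"claw":1},{"delta_pos":[0.25,0,-0.51],"dr":[0,0,0],"claw":1},{"delta_pos":[0.25,0,-0.51],"dr":[0,0,0],"claw":1},{"delta_pos":[0.25,0,-0.51],"dr":[0,0,0],"claw":1},{"delta_pos":[0,0,0],"dr":[0,0,0],"claw":1}])

```text
t: 25.3
tcp_pos: [0.3627, -0.1138, 0.3889]
eef_rot: [3.14, -0.666, 0.088]
contact_force: [0.6, -0.7, -0.3]
opening: 0.0074
finger_force: 0.0
```

Request:
step_arm(deltas=[{"delta_pos":[0.32,0,-0.33],"dr":[0,-0.55,0],"claw":1},{"delta_pos":[0.3,0,-0.34],"dr":[0,-0.55,0],"claw":1},{"delta_pos":[0.28,0,-0.35],"dr":[0,-0.55,0],"claw":1},{"delta_pos":[0.26,0,-0.36],"dr":[0,-0.55,0],"claw":1},{"delta_pos":[0.24,0,-0.37],"dr":[0,-0.55,0],"claw":1},{"delta_pos":[0.22,0,-0.38],"dr":[0,-0.55,0],"claw":1},{"delta_pos":[0.2,0,-0.39],"dr":[0,-0.55,0],"claw":1},{"delta_pos":[0.18,0,-0.4],"dr":[0,-0.55,0],"claw":1},{"delta_pos":[0.16,0,-0.41],"dr":[0,-0.55,0],"claw":1},{"delta_pos":[0.14,0,-0.42],"dr":[0,-0.55,0],"claw":1},{"delta_pos":[0.12,0,-0.43],"dr":[0,-0.55,0],"claw":1},{"delta_pos":[0.1,0,-0.44],"dr":[0,-0.55,0],"claw":1},{"delta_pos":[0.08,0,-0.45],"dr":[0,-0.55,0],"claw":1},{"delta_pos":[0.06,0,-0.46],"dr":[0,-0.55,0],"claw":1},{"delta_pos":[0,0,-0.3],"dr":[0,-0.55,0],"claw":1},{"delta_pos":[0,0,0],"dr":[0,0,0],"claw":1},{"delta_pos":[0,0,0],"dr":[0,0,0],"claw":1}])

```text
t: 27.0
tcp_pos: [0.3736, -0.1127, 0.5505]
eef_rot: [-3.139, -0.003, 0.088]
contact_force: [-0.2, -0.3, 0.2]
opening: 0.0004
finger_force: 0.0
```

```bash
python3 - <<'E'
from kin import *
s=bot.state(); print(s['t'],s['joint_pos'].round(2),s['tcp_pos'],s['eef_rot'],s['opening'])
c=grab('top'); C=cloud(c); P=(C-SEAT)@F.T
# door line
m=np.zeros(C.shape[:2],bool); m[192:275,188:240]=1
m&=(abs(C[...,2]-.256)<.012); D=C[m][:,:2]; v=cv2.fitLine(D.astype(np.float32),cv2.DIST_HUBER,0,.01,.01).ravel(); t=(D-v[2:])@v[:2]
print('door n',len(D),v.round(4),v[2:]+v[:2]*np.percentile(t,1),v[2:]+v[:2]*np.percentile(t,99))
hsv=cv2.cvtColor(c['color'],cv2.COLOR_RGB2HSV)
b=np.argwhere(cv2.inRange(hsv[140:200,225:325],(10,120,50),(30,255,255))); 
if len(b): q=b.mean(0)[::-1]+[225,140]; print('brass px',len(b),q,((plane(c,*q,.10)-SEAT)@F.T).round(3))
rd=hsv[140:200,225:325]; b=np.argwhere((rd[...,1]>110)&((rd[...,0]<8)|(rd[...,0]>172)))
if len(b): q=b.mean(0)[::-1]+[225,140]; print('red px',len(b),q,((plane(c,*q,.10)-SEAT)@F.T).round(3))
E
```

```text
27.0 [-0.58  0.02  1.75  0.    1.37  0.9 ] [ 0.37363486 -0.11267117  0.55049275] [-3.13860106 -0.0032515   0.08806947] 0.0003703440996344898
door n 340 [ 0.8789 -0.477   0.4474  0.1589] [0.33350026 0.22071778] [0.56189172 0.09675384]
red px 31 [254.         167.19354839] [ 0.003  0.122 -0.092]
```

Request:
step_arm(deltas=[{"delta_pos":[0.23,-0.775,0],"dr":[0,0,0],"claw":1},{"delta_pos":[0.23,-0.775,0],"dr":[0,0,0],"claw":1},{"delta_pos":[0.23,-0.775,0],"dr":[0,0,0],"claw":1},{"delta_pos":[0.23,-0.775,0],"dr":[0,0,0],"claw":1},{"delta_pos":[0.23,-0.775,0],"dr":[0,0,0],"claw":1},{"delta_pos":[0.23,-0.775,0],"dr":[0,0,0],"claw":1},{"delta_pos":[0.23,-0.775,0],"dr":[0,0,0],"claw":1},{"delta_pos":[0.23,-0.775,0],"dr":[0,0,0],"claw":1},{"delta_pos":[0.23,-0.775,0],"dr":[0,0,0],"claw":1},{"delta_pos":[0.23,-0.775,0],"dr":[0,0,0],"claw":1},{"delta_pos":[0.23,-0.775,0],"dr":[0,0,0],"claw":1},{"delta_pos":[0.23,-0.775,0],"dr":[0,0,0],"claw":1},{"delta_pos":[0.23,-0.775,0],"dr":[0,0,0],"claw":1},{"delta_pos":[0.23,-0.775,0],"dr":[0,0,0],"claw":1},{"delta_pos":[0.23,-0.775,0],"dr":[0,0,0],"claw":1},{"delta_pos":[0.23,-0.775,0],"dr":[0,0,0],"claw":1},{"delta_pos":[0.23,-0.775,0],"dr":[0,0,0],"claw":1},{"delta_pos":[0.23,-0.775,0],"dr":[0,0,0],"claw":1}])

```text
t: 28.85
tcp_pos: [0.4463, 0.2444, 0.551]
eef_rot: [-3.141, -0.002, 0.087]
contact_force: [0.1, -0.8, 0.3]
opening: -0.0001
finger_force: 0.0
```

```bash
python3 - <<'E'
from kin import *
s=bot.state(); print(s['t'],s['joint_pos'].round(2),s['tcp_pos'],s['eef_rot'])
a0=np.load('top0.npy',allow_pickle=True).item()
c=grab('top')
# shackle/brass difference vs. initial image in cabinet region
d=np.abs(c['color'].astype(int)-a0['color']).max(2)[140:205,265:325]; ij=np.argwhere(d>22)
print('diff px',len(ij), ij.min(0)[::-1]+[265,140],ij.max(0)[::-1]+[265,140])
lab=cv2.cvtColor(c['color'],cv2.COLOR_RGB2LAB).astype(int)[140:205,265:325]; l0=cv2.cvtColor(a0['color'],cv2.COLOR_RGB2LAB).astype(int)[140:205,265:325]
br=np.argwhere(lab[...,2]-l0[...,2]>8); 
if len(br): q=np.median(br,0)[::-1]+[265,140]; print('yellowed',len(br),q,br.min(0)[::-1]+[265,140],br.max(0)[::-1]+[265,140]); print(((plane(c,*(br.mean(0)[::-1]+[265,140]),.111)-SEAT)@F.T).round(4))
red=cv2.cvtColor(c['color'],cv2.COLOR_RGB2LAB).astype(int)[140:205,225:270]; rr=np.argwhere(red[...,1]>140); q=rr.mean(0)[::-1]+[225,140]; print('red',len(rr),q,rr.min(0)[::-1]+[225,140],rr.max(0)[::-1]+[225,140],((plane(c,*q,.111)-SEAT)@F.T).round(4))
E
```

```text
28.85 [0.28 0.22 1.51 0.   1.41 1.76] [0.44626346 0.24438363 0.55104778] [-3.14082127e+00 -1.84898118e-03  8.72013374e-02]
diff px 120 [281 156] [296 167]
yellowed 66 [288. 163.] [282 158] [296 165]
[ 0.0072  0.0005 -0.081 ]
red 56 [254.89285714 168.01785714] [249 164] [261 171] [-0.002   0.1189 -0.081 ]
```

The brass bow sits about 8 mm behind the seat point, within tolerance, and the lateral offset is under 1 mm. Next I'll work out the door-pushing arc.

```bash
python3 - <<'E'
from kin import *
s=bot.state(); q=s['joint_pos']; R=Ro.from_euler('xyz',s['eef_rot']).as_matrix(); Rt=Rot(np.pi/2)
H=np.array([.568,.099]); rho=.175; P=[s['tcp_pos']]
th=np.r_[2.157,np.linspace(2.1,0,24)]
p0=np.array([.4463,.2444,.392]); P.append(p0)
for t in th:
    a=np.radians(-84.9)-t; d=np.array([np.cos(a),np.sin(a)]); n=np.array([d[1],-d[0]])
    o=.0095*abs(n@Rt[:2,0])+.015*abs(n@Rt[:2,1]); P.append(np.r_[H+rho*d+o*n,.392])
for i in range(1,len(P)):
    qn,e=ik(P[i],Rt,q); print(i,P[i].round(3),'r',np.hypot(*P[i][:2]).round(3),'mv',(Rt.T@(P[i]-P[i-1])/.025).round(2),'q',qn.round(2) if i%4==0 else '',round(e,4),round(abs(qn-q).max(),2)); q=qn
E
```

```text
1 [0.446 0.244 0.392] r 0.509 mv [-0.03  0.08  6.36] q  0.0 0.39
2 [0.423 0.198 0.392] r 0.467 mv [-1.11  1.76 -0.  ] q  0.0 0.1
3 [0.417 0.19  0.392] r 0.458 mv [-0.25  0.32 -0.  ] q  0.0 0.02
4 [0.41  0.175 0.392] r 0.446 mv [-0.36  0.54 -0.  ] q [ 0.15  0.31  1.88 -0.    0.95  1.63] 0.0 0.03
5 [0.403 0.16  0.392] r 0.434 mv [-0.31  0.58 -0.  ] q  0.0 0.03
6 [0.398 0.145 0.392] r 0.424 mv [-0.25  0.61 -0.  ] q  0.0 0.04
7 [0.395 0.128 0.392] r 0.415 mv [-0.2   0.63 -0.  ] q  0.0 0.04
8 [0.393 0.112 0.392] r 0.408 mv [-0.14  0.66 -0.  ] q [0.   0.26 1.96 0.   0.92 1.48] 0.0 0.04
9 [0.392 0.095 0.392] r 0.404 mv [-0.07  0.66 -0.  ] q  0.0 0.04
10 [0.393 0.08  0.392] r 0.401 mv [-0.02  0.61 -0.  ] q  0.0 0.04
11 [0.396 0.065 0.392] r 0.401 mv [0.04 0.61 0.  ] q  0.0 0.04
12 [0.399 0.05  0.392] r 0.402 mv [0.09 0.61 0.  ] q [-0.16  0.25  1.98 -0.    0.92  1.33] 0.0 0.04
13 [0.404 0.035 0.392] r 0.406 mv [0.15 0.61 0.  ] q  0.0 0.04
14 [0.411 0.02  0.392] r 0.411 mv [0.2 0.6 0. ] q  0.0 0.03
15 [0.418 0.006 0.392] r 0.418 mv [0.26 0.58 0.  ] q  0.0 0.03
16 [ 0.428 -0.007  0.392] r 0.428 mv [0.32 0.56 0.  ] q [-0.28  0.28  1.92  0.    0.94  1.2 ] 0.0 0.03
17 [ 0.438 -0.019  0.392] r 0.438 mv [0.37 0.54 0.  ] q  0.0 0.02
18 [ 0.45  -0.031  0.392] r 0.451 mv [0.42 0.5  0.  ] q  0.0 0.03
19 [ 0.462 -0.042  0.392] r 0.464 mv [0.47 0.46 0.  ] q  0.0 0.03
20 [ 0.476 -0.051  0.392] r 0.479 mv [0.52 0.42 0.  ] q [-0.34  0.35  1.8   0.    0.99  1.14] 0.0 0.03
21 [ 0.491 -0.059  0.392] r 0.495 mv [0.56 0.37 0.  ] q  0.0 0.04
22 [ 0.507 -0.065  0.392] r 0.511 mv [0.6  0.32 0.  ] q  0.0 0.04
23 [ 0.523 -0.071  0.392] r 0.528 mv [0.63 0.26 0.  ] q  0.0 0.04
24 [ 0.54  -0.074  0.392] r 0.545 mv [0.66 0.2  0.  ] q [-0.34  0.44  1.65  0.    1.06  1.14] 0.0 0.04
25 [ 0.557 -0.076  0.392] r 0.562 mv [0.68 0.14 0.  ] q  0.0 0.04
26 [ 0.574 -0.076  0.392] r 0.579 mv [0.69 0.07 0.  ] q  0.0 0.04
```

Request:
step_arm(deltas=[{"delta_pos":[0,0,0.79],"dr":[0,0,0],"claw":1},{"delta_pos":[0,0,0.79],"dr":[0,0,0],"claw":1},{"delta_pos":[0,0,0.79],"dr":[0,0,0],"claw":1},{"delta_pos":[0,0,0.79],"dr":[0,0,0],"claw":1},{"delta_pos":[0,0,0.79],"dr":[0,0,0],"claw":1},{"delta_pos":[0,0,0.79],"dr":[0,0,0],"claw":1},{"delta_pos":[0,0,0.79],"dr":[0,0,0],"claw":1},{"delta_pos":[0,0,0.79],"dr":[0,0,0],"claw":1},{"delta_pos":[0,0,0],"dr":[0,0,0],"claw":1}])

```text
t: 29.8
tcp_pos: [0.4457, 0.2429, 0.3912]
eef_rot: [3.141, 0.004, 0.086]
contact_force: [-0.7, -0.0, 0.7]
opening: 0.0005
finger_force: 0.0
```

Request:
step_arm(deltas=[{"delta_pos":[-0.37,0.58,0],"dr":[0,0,0],"claw":1},{"delta_pos":[-0.37,0.58,0],"dr":[0,0,0],"claw":1},{"delta_pos":[-0.37,0.58,0],"dr":[0,0,0],"claw":1},{"delta_pos":[-0.25,0.32,0],"dr":[0,0,0],"claw":1},{"delta_pos":[-0.36,0.54,0],"dr":[0,0,0],"claw":1},{"delta_pos":[-0.31,0.58,0],"dr":[0,0,0],"claw":1},{"delta_pos":[-0.25,0.61,0],"dr":[0,0,0],"claw":1},{"delta_pos":[-0.2,0.63,0],"dr":[0,0,0],"claw":1},{"delta_pos":[-0.14,0.66,0],"dr":[0,0,0],"claw":1},{"delta_pos":[-0.07,0.66,0],"dr":[0,0,0],"claw":1},{"delta_pos":[-0.02,0.61,0],"dr":[0,0,0],"claw":1},{"delta_pos":[0.04,0.61,0],"dr":[0,0,0],"claw":1},{"delta_pos":[0.09,0.61,0],"dr":[0,0,0],"claw":1}])

```text
t: 31.1
tcp_pos: [0.3987, 0.0487, 0.3943]
eef_rot: [-3.141, -0.004, 0.087]
contact_force: [0.1, 1.3, 1.1]
opening: 0.0005
finger_force: 0.4
```

```bash
cat > door.py <<'E'
from kin import *
def door():
    s=bot.state(); print(s['t'],s['tcp_pos'].round(4),s['contact_force'].round(1))
    c=grab('top'); C=cloud(c); H=np.array([.568,.099])
    d=C[...,:2]-H; rr=np.hypot(d[...,0],d[...,1]); m=(abs(C[...,2]-.257)<.008)&(rr>.06)&(rr<.285)&(((C-CAB)@CX)<-.072)
    D=C[m][:,:2]; v=cv2.fitLine(D.astype(np.float32),cv2.DIST_HUBER,0,.01,.01).ravel(); u=v[:2]*np.sign(v[:2]@(D.mean(0)-H))
    th=(np.radians(-84.9)-np.arctan2(u[1],u[0]))%(2*np.pi); print('door n',len(D),'theta',(th+1)%(2*np.pi)-1,'mean',D.mean(0).round(3))
E
python3 -c "from door import *;door()"
```

```text
31.1 [0.3987 0.0487 0.3943] [0.1 1.3 1.1]
door n 108 theta 1.2743048017106422 mean [0.452 0.048]
```

Request:
step_arm(deltas=[{"delta_pos":[0.15,0.61,0],"dr":[0,0,0],"claw":1},{"delta_pos":[0.2,0.6,0],"dr":[0,0,0],"claw":1},{"delta_pos":[0.26,0.58,0],"dr":[0,0,0],"claw":1},{"delta_pos":[0.32,0.56,0],"dr":[0,0,0],"claw":1},{"delta_pos":[0.37,0.54,0],"dr":[0,0,0],"claw":1},{"delta_pos":[0.42,0.5,0],"dr":[0,0,0],"claw":1},{"delta_pos":[0.47,0.46,0],"dr":[0,0,0],"claw":1},{"delta_pos":[0.52,0.42,0],"dr":[0,0,0],"claw":1},{"delta_pos":[0.56,0.37,0],"dr":[0,0,0],"claw":1},{"delta_pos":[0.6,0.32,0],"dr":[0,0,0],"claw":1},{"delta_pos":[0.63,0.26,0],"dr":[0,0,0],"claw":1},{"delta_pos":[0.33,0.1,0],"dr":[0,0,0],"claw":1},{"delta_pos":[0.33,0.1,0],"dr":[0,0,0],"claw":1},{"delta_pos":[0.34,0.07,0],"dr":[0,0,0],"claw":1},{"delta_pos":[0.34,0.07,0],"dr":[0,0,0],"claw":1},{"delta_pos":[0.2,0.02,0],"dr":[0,0,0],"claw":1},{"delta_pos":[0.2,0.02,0],"dr":[0,0,0],"claw":1},{"delta_pos":[0,0,0],"dr":[0,0,0],"claw":1}])

```text
t: 32.95
tcp_pos: [0.5671, -0.0764, 0.3947]
eef_rot: [3.141, -0.005, 0.087]
contact_force: [0.1, 0.4, -0.8]
opening: 0.0007
finger_force: 0.0
```

```bash
python3 -c "from door import *;door()"
```

```text
32.95 [ 0.5671 -0.0764  0.3947] [ 0.1  0.4 -0.8]
door n 14 theta 0.07188420216117364 mean [0.574 0.03 ]
```

Nearly shut. I'll push gently for the last few millimetres and watch the force.

Request:
step_arm(deltas=[{"delta_pos":[0.12,0,0],"dr":[0,0,0],"claw":1},{"delta_pos":[0.12,0,0],"dr":[0,0,0],"claw":1},{"delta_pos":[0.08,0,0],"dr":[0,0,0],"claw":1},{"delta_pos":[0,0,0],"dr":[0,0,0],"claw":1}])

```text
t: 33.4
tcp_pos: [0.5741, -0.0757, 0.3946]
eef_rot: [-3.141, -0.002, 0.087]
contact_force: [-2.3, -0.1, 1.0]
opening: 0.0009
finger_force: 1.4
```

Request:
step_arm(deltas=[{"delta_pos":[0.08,0,0],"dr":[0,0,0],"claw":1},{"delta_pos":[0.06,0,0],"dr":[0,0,0],"claw":1},{"delta_pos":[0,0,0],"dr":[0,0,0],"claw":1}])

```text
t: 33.7
tcp_pos: [0.5754, -0.0756, 0.3946]
eef_rot: [-3.141, 0.006, 0.087]
contact_force: [-11.6, -2.3, 7.6]
opening: 0.0005
finger_force: 5.8
```

The force rose to 12 N, so the door is against its stop. I'll back off slowly, lift away and check.

Request:
step_arm(deltas=[{"delta_pos":[-0.2,0,0],"dr":[0,0,0],"claw":1},{"delta_pos":[-0.4,0,0],"dr":[0,0,0],"claw":1},{"delta_pos":[-0.6,0,0],"dr":[0,0,0],"claw":1},{"delta_pos":[-0.6,0,0],"dr":[0,0,0],"claw":1},{"delta_pos":[-0.6,0,-0.4],"dr":[0,0,0],"claw":1},{"delta_pos":[-0.6,0,-0.6],"dr":[0,0,0],"claw":1},{"delta_pos":[-0.6,0,-0.6],"dr":[0,0,0],"claw":1},{"delta_pos":[-0.6,0,-0.6],"dr":[0,0,0],"claw":1},{"delta_pos":[-0.4,0,-0.4],"dr":[0,0,0],"claw":1},{"delta_pos":[0,0,0],"dr":[0,0,0],"claw":1},{"delta_pos":[0,0,0],"dr":[0,0,0],"claw":1}])

```text
t: 34.8
tcp_pos: [0.4633, -0.0855, 0.4592]
eef_rot: [3.141, -0.005, 0.086]
contact_force: [-0.3, 0.5, -0.0]
opening: 0.0005
finger_force: 0.0
```

```bash
python3 - <<'E'
from door import *
door()
a0=np.load('top0.npy',allow_pickle=True).item(); c=grab('top')
for nm,z0 in(('top',0),):
    lab=cv2.cvtColor(c['color'],cv2.COLOR_RGB2LAB).astype(int); l0=cv2.cvtColor(a0['color'],cv2.COLOR_RGB2LAB).astype(int)
    s=np.s_[140:188,265:325]; br=np.argwhere(lab[s][...,2]-l0[s][...,2]>8)
    if len(br): print('brass',len(br),br.mean(0)[::-1]+[265,140],((plane(c,*(br.mean(0)[::-1]+[265,140]),.111)-SEAT)@F.T).round(4))
    d=np.abs(c['color'].astype(int)-a0['color']).max(2)[s]; ij=np.argwhere(d>22); print('diff rows',len(ij),ij.min(0)[::-1]+[265,140],ij.max(0)[::-1]+[265,140])
    s=np.s_[140:205,225:270]; rr=np.argwhere(lab[s][...,1]>140); print('red',len(rr),rr.mean(0)[::-1]+[225,140])
# door outer face in top cloud: points in the door's top strip
w=grab('wrist'); C=(cloud(w)-CAB)@F.T
g=(w['depth']>0)&(C[...,2]>.03)&(C[...,2]<.25)&(abs(C[...,0]+.075)<.06)&(abs(C[...,1])<.12); P=C[g]
print(len(P)); 
if len(P)>50: print('face x = %.4f y + %.4f'%tuple(np.polyfit(P[:,1],P[:,0],1)), np.percentile(P[:,1],[2,98]).round(3))
E
```

```text
34.8 [ 0.4633 -0.0855  0.4592] [-0.3  0.5 -0. ]
door n 100 theta -0.000616148943679562 mean [ 0.584 -0.066]
brass 75 [288.62666667 164.69333333] [-0.0019  0.0016 -0.081 ]
diff rows 228 [268 156] [318 187]
red 56 [254.89285714 168.01785714]
19100
face x = 0.0131 y + -0.0742 [-0.114  0.113]
```

```bash
python3 -c "
from rig import bot
print(bot.sign_off())"
```

```text
the job is handed in; nothing more can be done
None
```

I hung the brass padlock on the empty hook, let go of it, shut the door fully (measured within about 0.01 rad), left the red padlock in place, and handed the job in at about 35 s; the hand-in returned no verdict.

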